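# Open the photometer lid to its stop and load the sample jar

## Task

Swing the lid of the bench photometer open until it bears on its metal stop leaf, slowly and without forcing it: the leaf is only clamped and must not be pushed out of its setting. Then stand the middle-sized jar, the one that fits the round well in the open chamber, upright on the bottom of the well, lowering it rather than dropping it. Leave the lid back against its stop and everything else where it is.

Things in the scene. Friction and masses are not known exactly. Their poses are not given: they have to be found in the camera images.
- chamber: the photometer: a fixed grey open-topped box, 160 mm (x) by 200 mm (y) by 90 mm high, walls 8 mm, with a 55 mm wide, 85 mm high electronics pod on its +y side. Origin: centre of the underside of the 160 x 200 box, on the bench. Its z axis is up and its x axis points from the front (handle side) to the back (hinge side).
- well (a point): centre of the floor of the round well inside the chamber, 13 mm above the bench. The well is 52 mm across and 25 mm deep, with a 2 mm chamfer, in an aluminium block 110 mm square whose top lies 38 mm above the bench. The well's centre lies 10 mm in front of the chamber's centre.
- lid (a joint): hinge angle of the lid in rad: 0 shut, about 1.57 upright, growing as it opens backwards; 0 to 0.25 at the start. The hinge is stiff: about 0.5 N m of friction holds the lid wherever it is left (lid 0.25 to 0.45 kg). It meets its stop somewhere between 1.65 and 2.05 rad, different each time and not measured: it has to be felt. The rules call the lid's plate lid_c0.
- lid_hinge (a point): middle of the hinge line, 90 mm above the bench and 80 mm behind the chamber's centre; it lies on the lid and turns with it: its y axis is the hinge line, its -x axis runs along the lid to the free edge, its z axis is the lid's outer side. The lid is a flat grey plate 8 mm thick, 200 mm wide, reaching 170 mm from the hinge line.
- lid_handle (a point): middle of the lid's steel bar handle: a round bar 10 mm thick, 90 mm long, parallel to the hinge line, standing 35 mm off the outer face of the lid (axis to face), 12 mm from the free edge and 158 mm from the hinge line.
- jar_center (a point): centre (half-way up) of the middle-sized jar: upright straight-sided amber jar with a white cap, 48 mm across, 80 mm high, 0.11 to 0.22 kg, standing on the bench to the right of the photometer. Its places are shared with the two jars below, in any order.
- jar_slim_center (a point): centre of the slim jar, 32 mm across, 80 mm high; to be left alone.
- jar_wide_center (a point): centre of the wide low jar, 66 mm across, 60 mm high; to be left alone.
- beaker: small glass beaker, 66 mm across, 85 mm high, origin under its centre; to be left alone.
- slides: white box, 80 x 50 x 30 mm, origin under its centre; to be left alone.
- dish: flat glass dish, 90 mm across, 16 mm high, origin under its centre; to be left alone.
- screwdriver: screwdriver lying on the bench; to be left alone.
- marker: black marker pen lying on the bench, 110 mm long; to be left alone.
- stop_pivot (a point): pivot of the stop leaf, on the hinge line. The leaf (stop_c0 in the rules), dark steel, 30 mm wide, 45 mm long, stands up behind the lid and catches its outer face 5 to 50 mm from the hinge line. A clamp holds it and slips at 1.6 N m about the hinge: some 9 N at the lid's free edge, on top of the 3 to 5 N that turning the stiff hinge takes.
There are look-alikes about, which are no part of the job. Leave any blue or yellow look-alike of the part that bears jar_center alone.

How it is judged:
On the way, in this order (a step that is already met when the one before it is completed fails the run):
1. the lid bears on its stop leaf (over 2 N on the leaf) (contact force between lid_c0 and stop_c0 above 2 N), for 0.2 s.
2. the jar stands on the bottom of the well (horizontal distance between jar_center and well below 0.005 m and z of jar_center in the frame of well below 0.043 m and angle between jar_center's own z axis and vertical below 0.1 rad), for 0.2 s.
At the end, for the whole second after the job is handed in: the lid still rests against its stop leaf (over 0.5 N) and is still, and the middle-sized jar stands upright (within 0.1 rad) on the bottom of the well (within 3 mm in height, 5 mm sideways), released (all of step 2 and contact force between lid_c0 and stop_c0 above 0.5 N and velocity of joint lid between -0.05 and 0.05 rad/s); the robot touches nothing.
It fails at once if the stop leaf is pushed out of its setting (its middle moved over 1.5 mm, about 3 degrees) (distance of stop_c0 from where it was at the start of the episode above 0.0015 m).
It fails at once if the lid is flung open (over 2 rad/s) (velocity of joint lid above 2 rad/s).
It fails at once if the jar is dropped into the well (over 0.4 m/s within 60 mm of its place) (distance between jar_center and well below 0.1 m and linear speed of jar above 0.4 m/s).
It fails at once if another thing on the bench is moved over 30 mm (distance of any of jar_slim_center, jar_wide_center, beaker, slides, dish, screwdriver, marker from where it was at the start of the episode above 0.03 m).
It also fails if it takes over 72 s, if anything falls off the work surface, if the arm or the gripper's body presses on something with over 40 N, if the wrist force passes 120 N, or if a joint passes its speed limit or range.

## Robot

A 7-joint arm with a two-finger parallel gripper is mounted at the origin on the work surface. World frame = base frame: x ahead of the robot, y to its left, z up, the work surface at z = 0. Lengths are in m, angles in rad, forces in N, time in s.
With the tool pointing down it reaches from about 0.425 to 0.875 m from the base axis. Payload 4.7 kg.
Tool frame: the origin (TCP) lies on the mounting face of the last link; the fingertips stand 182 mm ahead of it and the grasp point (between the pads) lies 164 mm ahead of it; z points along the fingers, y is the direction in which the jaws open and shut (so a half turn about z gives the same grasp; the last joint's range is limited). The gripper opens to 87 mm and grips with 3 to 60 N. Pads are 19 mm wide; open, the fingers measure 117 mm over their backs; the gripper's body (75 mm by 190 mm) begins 51 mm behind the grasp point.
Start: joints at [-1.19, 0.321, -0.07, 1.45, 0.023, 1.371, -0.057], TCP at [0.233, 0.607, 0.405] pointing down, gripper open.
Joint ranges: [-2.86, 2.86], [-0.3, 2.09], [-1.38, 1.24], [0.06, 2.45], [-1.56, 4.7], [0.09, 2.05], [-2.69, 2.69]. Speed limits (rad/s): [2.57, 2.57, 3.14, 3.14, 3.14, 3.14, 3.14].

## Interface

Orientations are given as a rotation vector (axis times angle).
In Python, from bench import ctrl gives the robot as it stands. The module is installed in compiled form; this text tells all that it offers.
- The arm moves only by the tool play_rows, never from a script. Its argument "targets" is text: rows parted by semicolons, each of 7 numbers parted by spaces: the shift along the tool's x, y, z in cm, then the turn, a rotation vector about the tool's x, y, z in rad, then the opening, from -1 (shut) to 1 (fully open). In form: x y z ax ay az grip; .... A call has 1 to 20 rows; each row shifts and turns the pose as measured when the row begins, along the tool's axes as they then stand; what a row does not reach is not made up. A row lasts 1/8 s, in which the tool goes at most 62.5 mm and 10.7 degrees, less where a joint would pass 70% of its speed; a pose out of reach is approached as far as the arm can. A call is refused whole if a number of a shift passes 6.25 or a number of a turn 0.188, either way. A call with a gripper value outside its range is refused whole. The fingers move at their own pace and stop on an object; "newtons" is the grip in N (left out, the last holds). Time passes only in rows, so rows that do not move let the fingers close. It gives the time, the measured TCP pose, the force and the opening at its end, in the units of the state.
- ctrl.get_state(): the state, without advancing time (a new reading comes with each control period).
- ctrl.get_image(name): name is "scene" or "side" or "wrist"; returns a dict with "pixels" (480x640x3 uint8, blue, green, red), "depth" (480x640 float32, m along the optical axis (not along the pixel's ray), 0 where there is no reading), "intrinsics" (3x3 intrinsics, pixels), "k1" (the pictures are not rectified: a ray, as slopes to the right and down, at radius r is drawn at 1 + k1 r^2 times it, then the intrinsics apply), "R" (3x3) and "t" (3): a world point X has camera coordinates R X + t. Camera axes: x right, y down, z forward; pixel columns grow to the right and rows downward; lengths in m; the calibration is good to about 2 mm. A picture is of the moment at which its call begins.
- ctrl.close_job(): hands the job in, once; it reports no verdict.
The state is a dict: "time": time; "joint_positions": joint angles; "qd": joint speeds; "joint_torque": joint torques, N m; "position": TCP position; "tool_rot": TCP orientation; "ft_force": force on the tool from outside, world axes, zero at the start; "torque": the same for the moment, N m; "grip_width": opening from 0.0 (shut) to 1.0 (fully open).
Only numpy, scipy, OpenCV 4.12 (cv2) and the standard library are available. Lean on these libraries where they do the work, as an engineer would, in place of code of your own. Each camera call takes 0.05 s, during which the arm holds its last target.

## Working session

There is one attempt and no reset: what is moved stays moved. The work goes in short steps, Python scripts to look and compute and a tool call to move; the robot and the scene stay as the last step left them, time stands still between calls to the robot, and variables do not carry over. Pictures are saved under pics/ and viewed, and the job is handed in when it is done.

Besides the shell and the picture viewer there is one more tool, called after "Call:" as a command line: name --argument value ..., lists and objects as JSON in quotes. play_rows: Moves the arm, as the interface text tells. Its arguments: {"type":"object","properties":{"targets":{"type":"string"},"newtons":{"type":"number"}},"required":["targets"]}

```bash
mkdir -p pics; ls
cat > h.py <<'E'
import numpy as np, cv2
from scipy.spatial.transform import Rotation as Ro
from bench import ctrl
def grab(n,tag):
    im=ctrl.get_image(n); np.savez(f'pics/{tag}.npz',**{k:np.array(v) for k,v in im.items()})
    cv2.imwrite(f'pics/{tag}.png',im['pixels']); return im
def load(tag): return dict(np.load(f'pics/{tag}.npz'))
def cloud(im):
    K=im['intrinsics'];d=im['depth'].astype(float);v,u=np.mgrid[0:480,0:640]
    a=(u-K[0,2])/K[0,0];b=(v-K[1,2])/K[1,1];x,y=a.copy(),b.copy()
    for _ in range(15):
        f=1+im['k1']*(x*x+y*y);x=a/f;y=b/f
    P=np.stack([x*d,y*d,d],-1)
    W=(P-im['t'])@im['R']; W[d==0]=np.nan
    return W
def proj(im,X):
    c=np.atleast_2d(X)@im['R'].T+im['t'];s=c[:,:2]/c[:,2:];f=1+im['k1']*(s**2).sum(1,keepdims=True);s=s*f
    K=im['intrinsics'];return s*[K[0,0],K[1,1]]+[K[0,2],K[1,2]]
def st():
    s=ctrl.get_state();np.set_printoptions(precision=4,suppress=True)
    for k in s: print(k,np.array(s[k]))
    return s
E
python3 - <<'E'
from h import *
st()
for n in ['scene','side','wrist']:
    im=grab(n,n+'0'); print(n,im['k1'],im['R'].tolist(),im['t'],im['intrinsics'].tolist())
E
```

```text
pics
time 0.0
joint_positions [-1.1899  0.3218 -0.0701  1.4517  0.0226  1.3708 -0.0569]
qd [ 0.0011 -0.001  -0.0006  0.0001  0.0003  0.0008  0.0004]
joint_torque [  0.0001 -49.1287  -0.4041 -31.2525  -0.064    0.0435   0.0002]
position [0.2331 0.6066 0.4037]
tool_rot [-0.5728 -3.0887  0.0029]
ft_force [-0.2569  0.113   0.3047]
torque [ 0.0115 -0.0509  0.0421]
grip_width 0.998556665348781
scene -0.17515499222755926 [[0.36173888769495816, 0.9322647540409863, 0.005235026467311898], [0.7972929445342283, -0.3064468284692606, -0.5200137516615031], [-0.48318623503278146, 0.1922830457789521, -0.854141845702934]] [-0.2279 -0.3742  1.8129] [[584.4402510507787, 0.0, 321.87188856585976], [0.0, 584.4402510507787, 239.74989917932274], [0.0, 0.0, 1.0]]
side -0.09744377223666238 [[0.7591617167730106, -0.6507366193009161, 0.014674470589081308], [-0.42782966815150053, -0.5158512248140693, -0.7421989550701357], [0.49054588249788816, 0.5571708590357533, -0.6700189333188494]] [-0.4126  0.3255  0.7553] [[441.8844244507387, 0.0, 319.4977498887561], [0.0, 441.8844244507387, 244.0563875958573], [0.0, 0.0, 1.0]]
wrist -0.017673802840230367 [[0.3575415653441067, 0.9338942158512678, -0.0023712129457604675], [0.8924451043340728, -0.34092250225648485, 0.2954887192522343], [0.2751468059081087, -0.10776567660774646, -0.9553432860201836]] [-0.6489 -0.0372  0.3931] [[349.3587063895335, 0.0, 323.16970236016357], [0.0, 349.3587063895335, 242.30333469660874], [0.0, 0.0, 1.0]]
```

View pics/scene0.png

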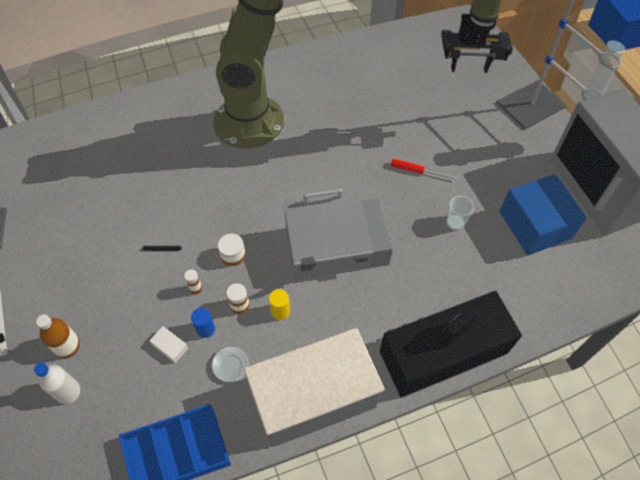

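View pics/side0.png

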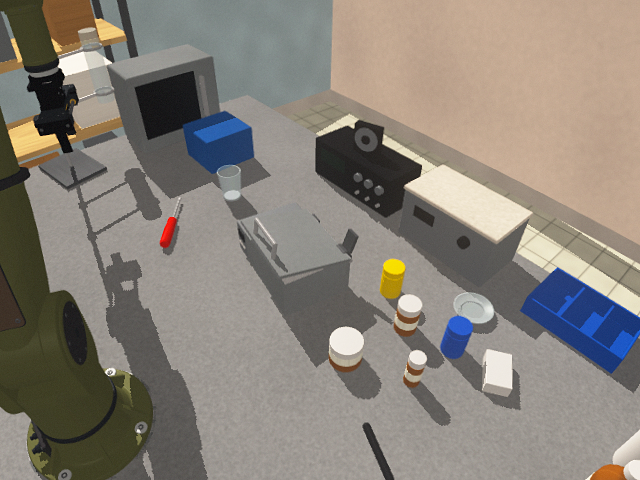

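View pics/wrist0.png

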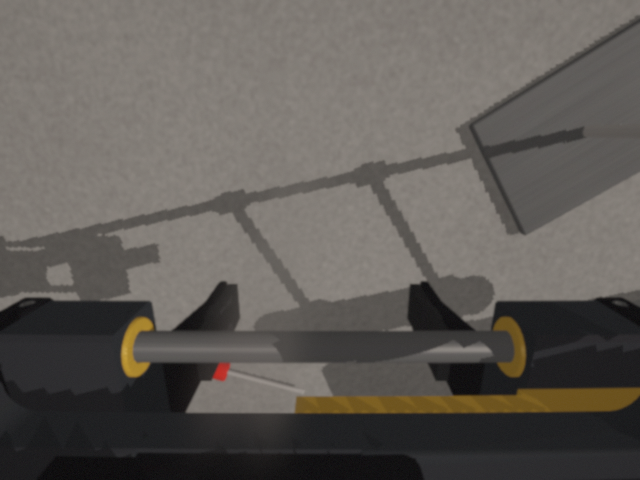

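The scene picture shows the photometer at (340,235) with its handle at (323,195). There are three amber jars with white caps: wide at (231,250), slim at (193,282) and middle at (237,297). The blue (203,322) and yellow (279,304) jars are look-alikes. I'll measure them next and confirm with a crop.

Run:
```python
from h import *
np.set_printoptions(precision=4,suppress=True)
ims=load('scene0'),load('side0')
W=[cloud(i) for i in ims]
px=dict(wide=[(231,241),(346,337)],slim=[(191,273),(418,358)],mid=[(236,290),(409,303)],yellow=[(279,297),(394,266)],blue=[(201,314),(459,325)])
for k,(a,b) in px.items():
    for w,(u,v) in zip(W,(a,b)):
        c=np.nanmedian(w[v-1:v+2,u-1:u+2].reshape(-1,3),0)
        # cap top: points in z within 4mm of c, in 45 mm radius
        m=(np.abs(w[...,2]-c[2])<.004)&(np.hypot(w[...,0]-c[0],w[...,1]-c[1])<.045)
        q=w[m][:,:2].astype(np.float32); ctr,r=cv2.minEnclosingCircle(q)
        print(k,c,'top ctr',np.array(ctr),'diam',2*r,len(q))
# lid plane
for n,w,box in (('scene',W[0],(290,370,205,255)),('side',W[1],(265,335,240,275))):
    q=w[box[2]:box[3],box[0]:box[1]].reshape(-1,3);q=q[~np.isnan(q[:,0])]
    q=q[q[:,2]>.06]; c=np.median(q,0); 
    for _ in range(4):
        A=np.c_[q[:,:2],np.ones(len(q))];s=np.linalg.lstsq(A,q[:,2],rcond=None)[0];r=np.abs(A@s-q[:,2]);q=q[r<.005]
    nn=np.array([-s[0],-s[1],1]);nn/=np.linalg.norm(nn)
    print(n,c,'n',nn,'tilt',np.arccos(nn[2]),len(q))
a=ims[0]['pixels'][170:340,170:420];cv2.imwrite('pics/c0.png',cv2.resize(a,None,fx=3.2,fy=3.2,interpolation=2))
a=ims[1]['pixels'][180:400,220:520];cv2.imwrite('pics/c1.png',cv2.resize(a,None,fx=2.6,fy=2.6,interpolation=2))
```

```text
wide [ 0.4432 -0.1812  0.0599] top ctr [ 0.4505 -0.1851] diam 0.07030852884054184 367
wide [ 0.4554 -0.179   0.0619] top ctr [ 0.4518 -0.1847] diam 0.06834018230438232 806
slim [ 0.5081 -0.3028  0.0794] top ctr [ 0.5143 -0.3057] diam 0.03431887924671173 101
slim [ 0.5121 -0.3062  0.0809] top ctr [ 0.5131 -0.3042] diam 0.03341713175177574 229
mid [ 0.5936 -0.2109  0.0791] top ctr [ 0.599  -0.2115] diam 0.04974852874875069 237
mid [ 0.5973 -0.21    0.0816] top ctr [ 0.5988 -0.2101] diam 0.052320446819067 352
yellow [ 0.649  -0.1193  0.0777] top ctr [ 0.6508 -0.1207] diam 0.048847805708646774 209
yellow [ 0.6511 -0.1208  0.0828] top ctr [ 0.6513 -0.1208] diam 0.04807149991393089 267
blue [ 0.6251 -0.3086  0.0802] top ctr [ 0.6311 -0.3128] diam 0.04915807023644447 242
blue [ 0.6285 -0.3101  0.082 ] top ctr [ 0.6304 -0.3116] diam 0.049926985055208206 395
scene [0.5302 0.0585 0.1093] n [ 0.1612 -0.0161  0.9868] tilt 0.1627423178401734 3097
side [0.4912 0.0066 0.1159] n [ 0.1691 -0.0367  0.9849] tilt 0.17388303015344755 2042
```

View pics/c0.png

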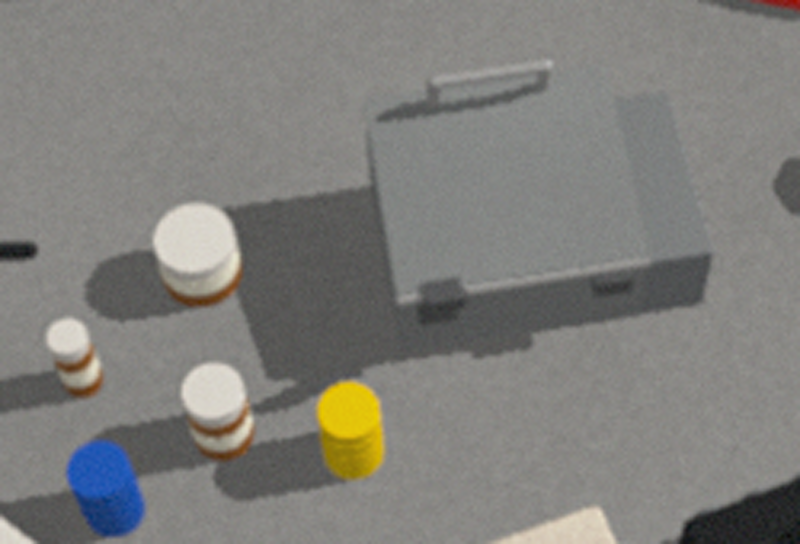

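View pics/c1.png

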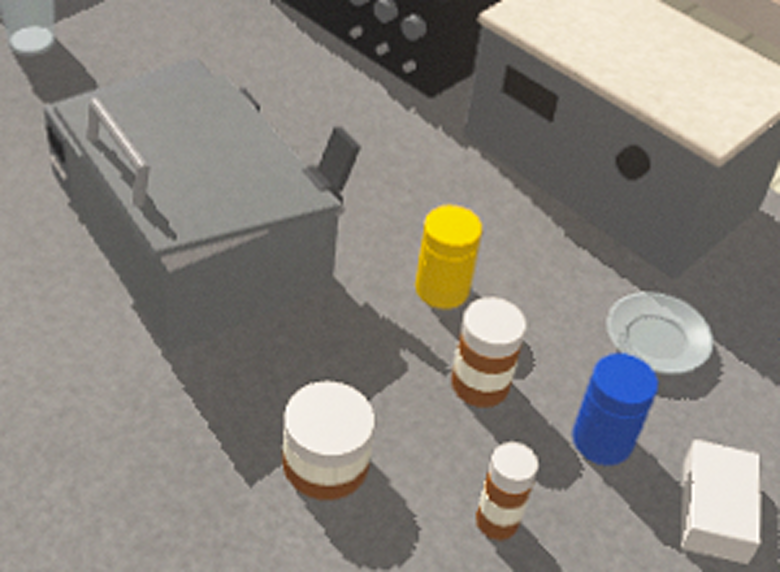

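The enlarged crops confirm it. The middle jar is the amber one with a white cap, scene (237,297), measured 50 mm across and 80 mm high. The wide one measures about 66 mm across and 60 mm high, the slim one about 33 mm across, and the blue and yellow ones are look-alikes. The stop leaf is at side (349,242). Next I'll measure the lid and chamber pose.

Run:
```python
from h import *
np.set_printoptions(precision=4,suppress=True)
ims=load('scene0'),load('side0')
W=[cloud(i) for i in ims]
pl=[]
for n,w,box in (('scene',W[0],(290,370,205,255)),('side',W[1],(265,335,240,275))):
    q=w[box[2]:box[3],box[0]:box[1]].reshape(-1,3);q=q[q[:,2]>.06]
    for _ in range(4):
        A=np.c_[q[:,:2],np.ones(len(q))];s=np.linalg.lstsq(A,q[:,2],rcond=None)[0];q=q[np.abs(A@s-q[:,2])<.005]
    a=w.reshape(-1,3);a=a[(np.abs(a[:,0]-.51)<.17)&(np.abs(a[:,1]-.05)<.2)]
    m=np.abs(np.c_[a[:,:2],np.ones(len(a))]@s-a[:,2])<.005
    p=a[m]
    (c,sz,ang)=cv2.minAreaRect(p[:,:2].astype(np.float32)*1000);print(n,'minrect',c,sz,ang,len(p))
    # handle: 25-45 mm above plane
    d=a[:,2]-np.c_[a[:,:2],np.ones(len(a))]@s
    hb=a[(d>.028)&(d<.048)&(a[:,0]<.48)]
    print(' handle pts',len(hb),hb.mean(0) if len(hb) else '')
    if len(hb)>5:
        h2=hb[:,:2]-hb[:,:2].mean(0);u=np.linalg.svd(h2)[2][0];t=h2@u;print(' dir',u,'len',np.ptp(t),'mid',hb.mean(0)[:2]+u*(t.max()+t.min())/2, hb[:,2].max())
    np.save(f'pics/lid_{n}.npy',p)
    i=np.zeros((400,400),np.uint8)
    uu=((p[:,:2]-[.33,-.15])*1000).astype(int);ok=(uu>=0).all(1)&(uu<400).all(1);uu=uu[ok];i[uu[:,0],uu[:,1]]=255
    cv2.imwrite(f'pics/l_{n}.png',i)
a=cv2.hconcat([cv2.imread('pics/l_scene.png'),cv2.imread('pics/l_side.png')]);cv2.imwrite('pics/l2.png',a)
```

```text
scene minrect (559.3221435546875, 12.785537719726562) (273.0220031738281, 276.1584167480469) 79.69245910644531 4477
 handle pts 161 [0.4529 0.0678 0.1623]
 dir [-0.1884 -0.9821] len 0.09778226507991548 mid [0.453  0.0685] 0.16954601994644242
side minrect (561.4739990234375, 13.831588745117188) (278.0761413574219, 272.4345703125) 79.68721771240234 4515
 handle pts 184 [0.4511 0.0661 0.164 ]
 dir [-0.1843 -0.9829] len 0.09852291044716613 mid [0.4519 0.0704] 0.16797639477817716
```

View pics/l2.png

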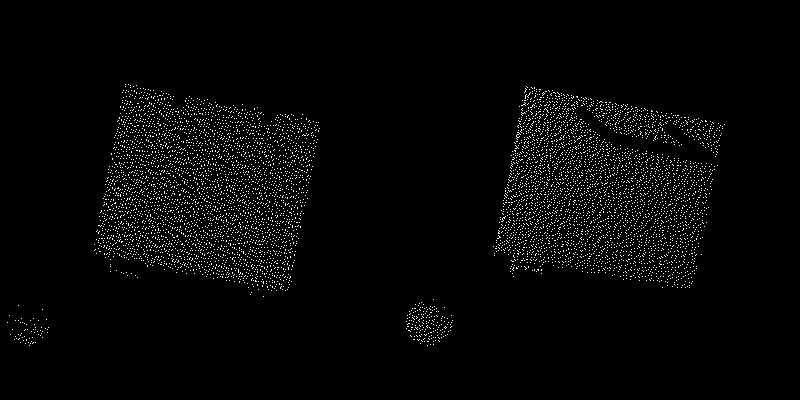

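```bash
cat >> h.py <<'E'
def Rz(a): return Ro.from_rotvec([0,0,a]).as_matrix()
E
python3 - <<'E'
from h import *
np.set_printoptions(precision=4,suppress=True)
for n in ('scene','side'):
    p=np.load(f'pics/lid_{n}.npy'); p=p[(p[:,1]>-.06)]
    # exclude hinge lumps: robust edges via percentiles for yaw search
    best=None
    for yaw in np.arange(-.24,-.14,.004):
        q=p@Rz(yaw)  # rows: R^T p
        # sharpness: area between extreme percentiles
        lo,hi=np.percentile(q[:,:2],[.7,99.3],axis=0);ar=np.prod(hi-lo)
        if best is None or ar<best[0]: best=(ar,yaw)
    yaw=-.188
    q=p@Rz(yaw);m=np.median(q,0)
    # edges by density in centre bands
    b=q[np.abs(q[:,1]-m[1])<.09]; hx,ex=np.histogram(b[:,0],np.arange(.3,.7,.002))
    b=q[np.abs(q[:,0]-m[0])<.07]; hy,ey=np.histogram(b[:,1],np.arange(-.1,.3,.002))
    f=lambda h,e:(e[np.where(h>h.max()*.35)[0][[0,-1]]]+[0,.002])
    A=np.c_[q[:,0],np.ones(len(q))];s=np.linalg.lstsq(np.c_[q[:,:2],np.ones(len(q))],q[:,2],rcond=None)[0]
    print(n,'best yaw',best[1],'x edges',f(hx,ex),'y edges',f(hy,ey),'plane in chamber yaw',s, 'tilt',np.arctan(-s[0]))
E
```

```text
scene best yaw -0.20399999999999996 x edges [0.412 0.584] y edges [0.052 0.252] plane in chamber yaw [-0.1715 -0.0068  0.1983] tilt 0.16988600787859065
side best yaw -0.17599999999999993 x edges [0.412 0.582] y edges [0.054 0.202] plane in chamber yaw [-0.1736  0.0007  0.2003] tilt 0.17184160581540553
```

```bash
cat >> h.py <<'E'
YAW=-.188; HX,HY,HZ=.580,.153,.09
C=Rz(YAW)
def c2w(p): return C@np.array(p)
def bar(th): return c2w([HX-.158*np.cos(th)+.043*np.sin(th),HY,HZ+.158*np.sin(th)+.043*np.cos(th)])
WELL=c2w([HX-.09,HY,.013])
def down(ang): # tool z down, tool y at world angle ang
    y=np.array([np.cos(ang),np.sin(ang),0]);z=np.array([0,0,-1.]);return np.c_[np.cross(y,z),y,z]
def rows(grasp_pt,Rt,n,P0=None,R0=None):
    """rows from measured pose to grasp point target; prints per-row"""
    s=ctrl.get_state()
    P0=np.array(s['position']) if P0 is None else P0
    R0=Ro.from_rotvec(s['tool_rot']).as_matrix() if R0 is None else R0
    P1=np.array(grasp_pt)-Rt[:,2]*.164
    rv=Ro.from_matrix(R0.T@Rt).as_rotvec()
    print('world shift',P1-P0,'turn',rv, 'tool shift cm',R0.T@(P1-P0)*100)
    o=[];R=R0
    for i in range(n):
        d=R.T@(P1-P0)/n*100
        o.append(' '.join(f'{x:.2f}' for x in [*d,*(rv/n)])); R=R0@Ro.from_rotvec(rv*(i+1)/n).as_matrix()
    print('; '.join(o)); return P1,Rt
E
python3 - <<'E'
from h import *
W=cloud(load('side0'));p=W.reshape(-1,3)@C
d=p-[HX,HY,HZ]
m=(d[:,2]>.012)&(d[:,2]<.06)&(d[:,0]>-.01)&(d[:,0]<.08)&(np.abs(d[:,1])<.12)
q=d[m];print(len(q))
for y0 in np.arange(-.12,.12,.02):
    k=q[(q[:,1]>=y0)&(q[:,1]<y0+.02)]
    if len(k)>3:print(round(y0,2),len(k),k.mean(0),k.min(0),k.max(0))
k=q[(q[:,1]<-.03)]
if len(k)>9:
    s=np.polyfit(k[:,2],k[:,0],1);print('leaf x=a z+b',s,'theta',np.pi/2+np.arctan(s[0]), k[:,1].min(),k[:,1].max())
print('well',WELL,'bar',bar(.171))
rows(bar(.171)+[0,0,.06],down(YAW),14)
E
```

```text
243
-0.08 150 [ 0.01815539 -0.07138661  0.0284487 ] [-0.00814883 -0.07994866  0.01215046] [ 0.03103649 -0.06013191  0.04808621]
-0.06 77 [ 0.0176474  -0.05413947  0.02947987] [-0.00997881 -0.05992017  0.01205606] [ 0.03200476 -0.04779243  0.04696965]
0.08 5 [-0.00635746  0.08975697  0.01244197] [-0.00878069  0.08075956  0.01201499] [-0.00380628  0.09684732  0.01312297]
leaf x=a z+b [6.14253789e-01 1.86921387e-04] theta 2.1216306819789343 -0.09477897557958512 -0.047792431225459384
well [0.50996105 0.05872583 0.013     ] bar [0.45261131 0.06963642 0.15925937]
world shift [ 0.21955794 -0.53698288 -0.02064847] turn [-1.21569265e-03  1.10933512e-03  1.39203887e+00] tool shift cm [-39.75116542 -42.25077929   2.13147432]
-2.84 -3.02 0.15 -0.00 0.00 0.10; -3.12 -2.72 0.15 -0.00 0.00 0.10; -3.38 -2.40 0.15 -0.00 0.00 0.10; -3.60 -2.05 0.15 -0.00 0.00 0.10; -3.79 -1.68 0.15 -0.00 0.00 0.10; -3.94 -1.30 0.15 -0.00 0.00 0.10; -4.04 -0.90 0.15 -0.00 0.00 0.10; -4.11 -0.50 0.15 -0.00 0.00 0.10; -4.14 -0.08 0.15 -0.00 0.00 0.10; -4.13 0.33 0.15 -0.00 0.00 0.10; -4.08 0.74 0.15 -0.00 0.00 0.10; -3.98 1.14 0.15 -0.00 0.00 0.10; -3.85 1.53 0.15 -0.00 0.00 0.10; -3.68 1.90 0.15 -0.00 0.00 0.10
```

Call:
play_rows --targets "-2.84 -3.02 0.15 0 0 0.1 1; -3.12 -2.72 0.15 0 0 0.1 1; -3.38 -2.4 0.15 0 0 0.1 1; -3.6 -2.05 0.15 0 0 0.1 1; -3.79 -1.68 0.15 0 0 0.1 1; -3.94 -1.3 0.15 0 0 0.1 1; -4.04 -0.9 0.15 0 0 0.1 1; -4.11 -0.5 0.15 0 0 0.1 1; -4.14 -0.08 0.15 0 0 0.1 1; -4.13 0.33 0.15 0 0 0.1 1; -4.08 0.74 0.15 0 0 0.1 1; -3.98 1.14 0.15 0 0 0.1 1; -3.85 1.53 0.15 0 0 0.1 1; -3.68 1.9 0.15 0 0 0.1 1; 0 0 0 0 0 0 1" --newtons 15

```text
time: 2.02
position: [0.4439, 0.0458, 0.3792]
tool_rot: [2.474, 1.936, -0.007]
ft_force: [0.0, 0.4, -0.2]
grip_width: 0.999
```

Run:
```python
from h import *
st(); im=grab('wrist','w1'); grab('side','s1')
b=bar(.171); ends=np.array([b+C@[0,dy,0] for dy in(-.045,0,.045)]);print(proj(im,ends))
rows(bar(.171)+[0,0,.06],down(YAW),2)
```

```text
time 2.025
joint_positions [-0.6506 -0.1272  0.4544  1.9767  0.0605  1.2838 -0.4594]
qd [-0.0201 -0.0032 -0.0546  0.0107 -0.0381  0.0003 -0.0003]
joint_torque [  0.9947 -20.2185  -0.593  -30.6811   0.2752  -0.0226  -0.0194]
position [0.4439 0.0458 0.3792]
tool_rot [ 2.4736  1.9362 -0.0073]
ft_force [ 0.0458  0.4085 -0.1726]
torque [-0.07    0.05   -0.0085]
grip_width 0.9987211861005043
[[332.0217 299.2636]
 [328.5687 231.1376]
 [324.6322 153.6671]]
world shift [0.0094 0.0206 0.0041] turn [-0.0035  0.0029 -0.0483] tool shift cm [ 2.2229  0.4333 -0.4223]
1.11 0.22 -0.21 -0.00 0.00 -0.02; 1.11 0.24 -0.21 -0.00 0.00 -0.02
```

View pics/w1.png

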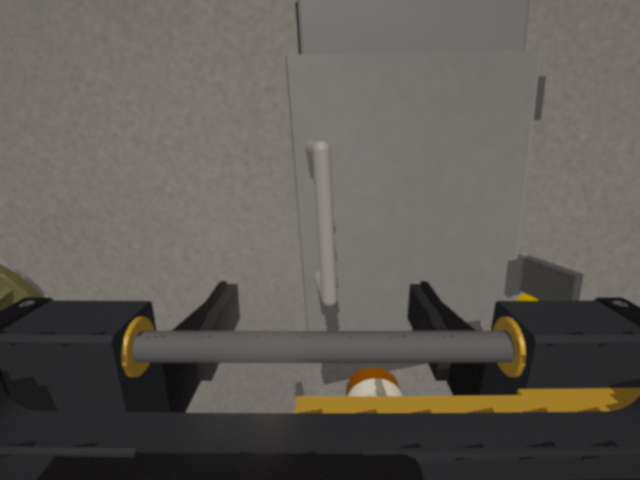

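The wrist picture shows the handle bar from (320,147) to (329,300), within 3–5 px of where I predicted it. I'll correct the offset and descend.

Call:
play_rows --targets "1.1 0.2 0 0 0 -0.025 1; 1.1 0.2 0 0 0 -0.025 1; 0 0 0 0 0 0 1"

```text
time: 2.5
position: [0.4518, 0.0748, 0.3789]
tool_rot: [-2.406, -2.018, 0.007]
ft_force: [-1.1, -1.2, 0.2]
grip_width: 1.001
```

Run:
```python
from h import *
rows(bar(.171),down(YAW),3)
```

```text
world shift [ 0.00083656 -0.00515103 -0.05560038] turn [-0.00401022  0.00224255  0.01282662] tool shift cm [-0.4803145   0.19452411  5.56037902]
-0.16 0.06 1.85 -0.00 0.00 0.00; -0.16 0.06 1.85 -0.00 0.00 0.00; -0.16 0.06 1.85 -0.00 0.00 0.00
```

Call:
play_rows --targets "-0.2 0.1 1.4 0 0 0.01 1; -0.1 0 1.4 0 0 0 1; 0 0 1 0 0 0 1; 0 0 0.4 0 0 0 1; 0 0 0 0 0 0 1"

```text
time: 3.12
position: [0.4513, 0.0712, 0.3326]
tool_rot: [-2.416, -2.005, 0.011]
ft_force: [-0.1, -0.1, -0.4]
grip_width: 1.0
```

Run:
```python
from h import *
rows(bar(.171),down(YAW),1)
im=grab('wrist','w2');im=grab('side','s2')
```

```text
world shift [ 0.00129853 -0.00157647 -0.00931096] turn [-0.00630584  0.00418136  0.00241037] tool shift cm [-0.12709302  0.16258786  0.93062714]
-0.13 0.16 0.93 -0.01 0.00 0.00
```

View pics/w2.png

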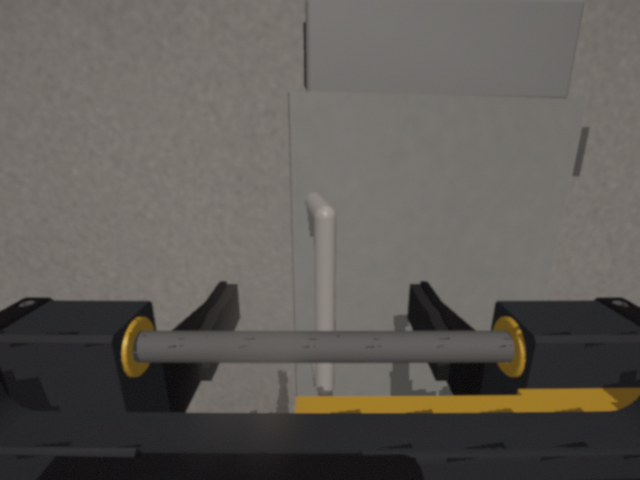

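View pics/s2.png

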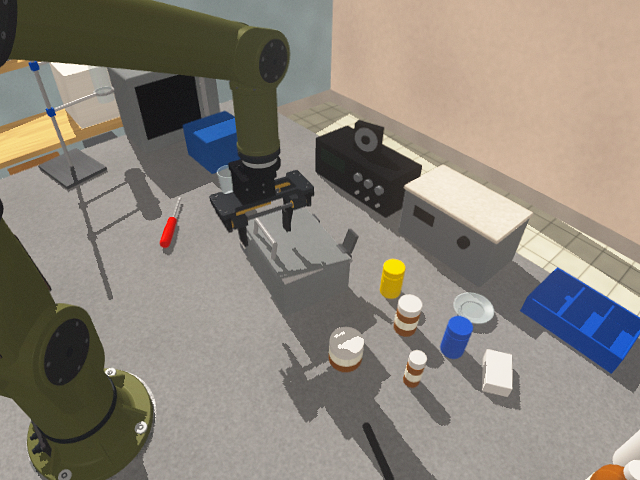

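Call:
play_rows --targets "-0.1 0.1 0.5 0 0 0 1; 0 0 0.2 0 0 0 -1; 0 0 0 0 0 0 -1; 0 0 0 0 0 0 -1; 0 0 0 0 0 0 -1; 0 0 0 0 0 0 -1; 0 0 0 0 0 0 -1; 0 0 0 0 0 0 -1" --newtons 15

```text
time: 4.22
position: [0.4528, 0.0702, 0.3268]
tool_rot: [-2.416, -2.006, 0.006]
ft_force: [0.7, -0.3, -0.7]
grip_width: 0.284
```

Run:
```python
from h import *
s=st();R=Ro.from_rotvec(s['tool_rot']).as_matrix();g=s['position']+R[:,2]*.164
print('grasp in chamber',C.T@g,'bar',C.T@bar(.171))
```

```text
time 4.225
joint_positions [-0.6692 -0.0472  0.4491  2.0209  0.0231  1.1675 -0.4149]
qd [ 0.0008 -0.0005 -0.0003  0.      0.0007  0.0015  0.0009]
joint_torque [ -0.0008 -23.4535  -0.632  -29.3099  -0.0632   0.0245   0.0003]
position [0.4528 0.0702 0.3268]
tool_rot [-2.4164 -2.0056  0.0063]
ft_force [ 0.6602 -0.3305 -0.6568]
torque [-0.0869  0.0276 -0.0041]
grip_width 0.28390648738673513
grasp in chamber [0.4311 0.1532 0.1628] bar [0.4316 0.153  0.1593]
```

Call:
play_rows --targets "0 0 0 0 0 0 -1; 0 0 0 0 0 0 -1; 0 0 0 0 0 0 -1; 0 0 0 0 0 0 -1"

```text
time: 4.72
position: [0.4519, 0.0704, 0.3265]
tool_rot: [-2.414, -2.004, 0.01]
ft_force: [-1.3, -0.1, 1.2]
grip_width: 0.108
```

```bash
cat >> h.py <<'E'
def lidst():
    s=ctrl.get_state();R=Ro.from_rotvec(s['tool_rot']).as_matrix();g=C.T@(s['position']+R[:,2]*.164);d=g-[HX,HY,HZ]
    f=C.T@np.array(s['ft_force']); a=np.arctan2(d[2],-d[0]); th=a-np.arctan2(.043,.158)
    # torque the tool applies on lid about hinge (opening +): tool force = -ft ; radius (d0,d2), opening tangential dir (d2,-d0)
    M=(-f[0]*d[2]+f[2]*d[0]); 
    print('t',round(s['time'],2),'grasp-hinge',d,'r',np.hypot(d[0],d[2]),'theta',th,'f chamber',f,'opening moment',M,'w',s['grip_width'],'z axis',C.T@R[:,2]); return s,R,g,th
def follow(th0,th1,n):
    """vertical tool: per-row shifts, tool y=+x', tool z=down"""
    t=np.linspace(th0,th1,n+1);B=np.array([C.T@bar(x) for x in t]);D=np.diff(B,axis=0)*100
    print('; '.join(f'0 {d[0]:.2f} {-d[2]:.2f} 0 0 0 -1' for d in D))
E
python3 - <<'E'
from h import *
s,R,g,th=lidst()
print(C.T@R[:,1])
follow(.171,.4,10)
E
```

```text
t 4.72 grasp-hinge [-0.1503865   0.0001775   0.07249887] r 0.16694965445452167 theta 0.18349562363507194 f chamber [-1.26326951 -0.34229293  1.18491587] opening moment -0.08660974101083051 w 0.10814945071406422 z axis [-0.00687284 -0.00273604 -0.99997264]
[ 0.99997201  0.00293688 -0.00688088]
0 0.16 -0.34 0 0 0 -1; 0 0.17 -0.33 0 0 0 -1; 0 0.18 -0.33 0 0 0 -1; 0 0.19 -0.33 0 0 0 -1; 0 0.19 -0.32 0 0 0 -1; 0 0.20 -0.32 0 0 0 -1; 0 0.21 -0.31 0 0 0 -1; 0 0.21 -0.31 0 0 0 -1; 0 0.22 -0.30 0 0 0 -1; 0 0.23 -0.30 0 0 0 -1
```

The bar is gripped (about 9.4 mm opening). I'll start lifting along the arc.

Call:
play_rows --targets "0 0.16 -0.34 0 0 0 -1; 0 0.17 -0.33 0 0 0 -1; 0 0.18 -0.33 0 0 0 -1; 0 0.19 -0.33 0 0 0 -1; 0 0.19 -0.32 0 0 0 -1; 0 0.2 -0.32 0 0 0 -1; 0 0.21 -0.31 0 0 0 -1; 0 0.21 -0.31 0 0 0 -1; 0 0.22 -0.3 0 0 0 -1; 0 0.23 -0.3 0 0 0 -1"

```text
time: 5.98
position: [0.4708, 0.0671, 0.3572]
tool_rot: [-2.411, -2.002, 0.02]
ft_force: [-2.8, 0.4, -5.9]
grip_width: 0.104
```

Run:
```python
from h import *
s,R,g,th=lidst()
follow(th,th+.5,10)
```

```text
t 5.97 grasp-hinge [-1.32299352e-01  1.19221713e-04  1.03174463e-01] r 0.16777392052843576 theta 0.39662041941024984 f chamber [-2.80821026 -0.07990893 -5.93200478] opening moment 1.0745359751486034 w 0.10426270031162986 z axis [-0.01401777 -0.00513243 -0.99988857]
0 0.52 -0.63 0 0 0 -1; 0 0.55 -0.61 0 0 0 -1; 0 0.58 -0.58 0 0 0 -1; 0 0.61 -0.55 0 0 0 -1; 0 0.63 -0.52 0 0 0 -1; 0 0.66 -0.48 0 0 0 -1; 0 0.68 -0.45 0 0 0 -1; 0 0.70 -0.42 0 0 0 -1; 0 0.72 -0.38 0 0 0 -1; 0 0.74 -0.34 0 0 0 -1
```

Call:
play_rows --targets "0 0.52 -0.63 0 0 0 -1; 0 0.55 -0.61 0 0 0 -1; 0 0.58 -0.58 0 0 0 -1; 0 0.61 -0.55 0 0 0 -1; 0 0.63 -0.52 0 0 0 -1; 0 0.66 -0.48 0 0 0 -1; 0 0.68 -0.45 0 0 0 -1; 0 0.7 -0.42 0 0 0 -1; 0 0.72 -0.38 0 0 0 -1; 0 0.74 -0.34 0 0 0 -1"

```text
time: 7.22
position: [0.5378, 0.0547, 0.4115]
tool_rot: [-2.408, -2.002, 0.026]
ft_force: [-4.6, 0.7, -1.5]
grip_width: 0.107
```

Run:
```python
from h import *
s,R,g,th=lidst()
follow(th,th+.4,10)
grab('side','s3')
```

```text
t 7.22 grasp-hinge [-0.06493562  0.00020401  0.15748093] r 0.17034341243744944 theta 0.9139814104885209 f chamber [-4.67735827 -0.19683995 -1.45272923] opening moment 0.8309286045811162 w 0.10679949022511188 z axis [-0.01831235 -0.00613419 -0.9998135 ]
0 0.61 -0.24 0 0 0 -1; 0 0.62 -0.21 0 0 0 -1; 0 0.63 -0.19 0 0 0 -1; 0 0.63 -0.16 0 0 0 -1; 0 0.64 -0.14 0 0 0 -1; 0 0.65 -0.11 0 0 0 -1; 0 0.65 -0.09 0 0 0 -1; 0 0.65 -0.06 0 0 0 -1; 0 0.65 -0.03 0 0 0 -1; 0 0.65 -0.01 0 0 0 -1
```

View pics/s3.png

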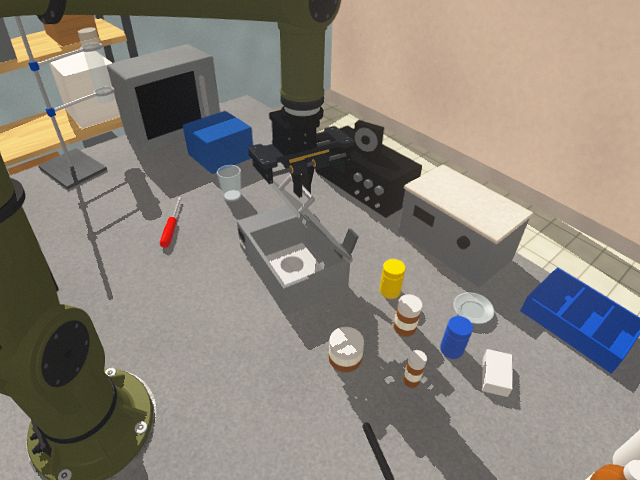

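The lid is partly open and the well is visible at side (292,264). The bar is drifting toward the fingertips, so I'll rise less on the next segment.

Call:
play_rows --targets "0 0.61 -0.18 0 0 0 -1; 0 0.62 -0.15 0 0 0 -1; 0 0.63 -0.13 0 0 0 -1; 0 0.63 -0.1 0 0 0 -1; 0 0.64 -0.08 0 0 0 -1; 0 0.65 -0.05 0 0 0 -1; 0 0.65 -0.04 0 0 0 -1; 0 0.65 0 0 0 0 -1; 0 0.65 0.02 0 0 0 -1; 0 0.65 0.04 0 0 0 -1"

```text
time: 8.52
position: [0.6061, 0.0413, 0.4256]
tool_rot: [-2.413, -2.006, 0.013]
ft_force: [-3.2, 1.2, 4.9]
grip_width: 0.108
```

Run:
```python
from h import *
s,R,g,th=lidst()
follow(th,th+.24,8)
```

```text
t 8.53 grasp-hinge [0.00637862 0.00019211 0.17159716] r 0.17171567697184417 theta 1.342234875221385 f chamber [-3.35084907  0.63296724  4.85399684] opening moment 0.6059580231868905 w 0.10822629078561463 z axis [-0.00806492 -0.00376398 -0.99996039]
0 0.49 0.03 0 0 0 -1; 0 0.49 0.04 0 0 0 -1; 0 0.49 0.05 0 0 0 -1; 0 0.49 0.07 0 0 0 -1; 0 0.48 0.08 0 0 0 -1; 0 0.48 0.10 0 0 0 -1; 0 0.48 0.11 0 0 0 -1; 0 0.47 0.13 0 0 0 -1
```

Call:
play_rows --targets "0 0 0.1 0 0 0 -1; 0 0 0.1 0 0 0 -1; 0 0.45 0.1 0 0 0 -1; 0 0.48 0.1 0 0 0 -1; 0 0.48 0.1 0 0 0 -1; 0 0.48 0.12 0 0 0 -1; 0 0.45 0.12 0 0 0 -1; 0 0.3 0.1 0 0 0 -1; 0 0 0 0 0 0 -1" --newtons 5

```text
time: 9.65
position: [0.6372, 0.0352, 0.4192]
tool_rot: [2.413, 2.004, 0.0]
ft_force: [-1.7, -0.1, 3.9]
grip_width: 0.11
```

Run:
```python
from h import *
s,R,g,th=lidst()
follow(th,th+.1,10)
grab('side','s4')
```

```text
t 9.65 grasp-hinge [0.0399575  0.00019178 0.1652019 ] r 0.16996549875418376 theta 1.5423929596767358 f chamber [-1.64923664 -0.37498525  3.8556042 ] opening moment 0.4265173484031721 w 0.10997747317435365 z axis [ 0.00361702 -0.00294968 -0.99998911]
0 0.16 0.04 0 0 0 -1; 0 0.16 0.04 0 0 0 -1; 0 0.16 0.04 0 0 0 -1; 0 0.16 0.04 0 0 0 -1; 0 0.16 0.05 0 0 0 -1; 0 0.16 0.05 0 0 0 -1; 0 0.16 0.05 0 0 0 -1; 0 0.16 0.05 0 0 0 -1; 0 0.16 0.05 0 0 0 -1; 0 0.15 0.05 0 0 0 -1
```

View pics/s4.png

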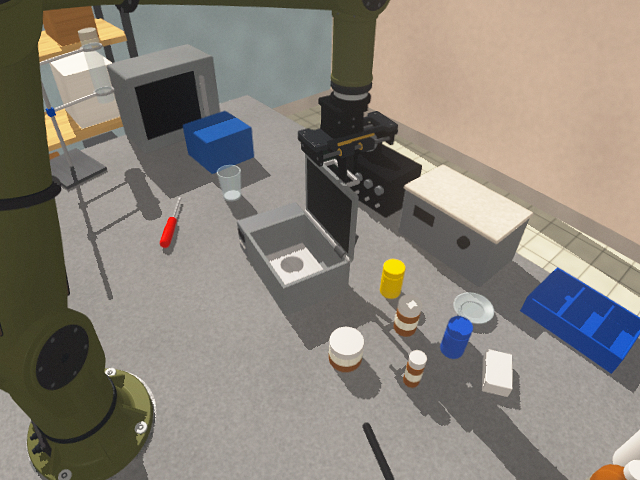

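Call:
play_rows --targets "0 0.2 0.1 0 0 0 -1; 0 0.2 0.1 0 0 0 -1; 0 0.2 0.1 0 0 0 -1; 0 0.2 0.1 0 0 0 -1; 0 0.2 0.1 0 0 0 -1; 0 0.2 0.1 0 0 0 -1"

```text
time: 10.45
position: [0.6498, 0.0327, 0.4146]
tool_rot: [2.411, 2.003, 0.005]
ft_force: [-1.6, 0.0, 6.2]
grip_width: 0.109
```

Run:
```python
from h import *
s,R,g,th=lidst()
```

```text
t 10.45 grasp-hinge [0.05336268 0.00023303 0.16055998] r 0.169195394940303 theta 1.6259483711010423 f chamber [-1.52788611 -0.28120818  6.1532011 ] opening moment 0.5736686365700094 w 0.10941359132986908 z axis [ 0.0069785  -0.00180609 -0.99997402]
```

Call:
play_rows --targets "0 0.2 0.05 0 0 0 -1; 0 0.2 0.05 0 0 0 -1; 0 0.2 0.05 0 0 0 -1; 0 0.2 0.05 0 0 0 -1; 0 0.2 0.05 0 0 0 -1" --newtons 3

```text
time: 11.08
position: [0.6599, 0.0309, 0.4105]
tool_rot: [2.413, 2.005, 0.001]
ft_force: [-2.2, 0.2, 1.4]
grip_width: 0.11
```

Run:
```python
from h import *
s,R,g,th=lidst()
```

```text
t 11.07 grasp-hinge [0.06313553 0.00023097 0.15645886] r 0.16871713069565347 theta 1.6886239565076142 f chamber [-2.16708445 -0.24635707  1.44576463] opening moment 0.430338680771733 w 0.11049252203823343 z axis [ 0.00402022 -0.00263136 -0.99998846]
```

Call:
play_rows --targets "0 0.2 0.08 0 0 0 -1; 0 0.2 0.08 0 0 0 -1; 0 0.2 0.08 0 0 0 -1; 0 0.2 0.08 0 0 0 -1; 0 0.2 0.08 0 0 0 -1"

```text
time: 11.7
position: [0.6701, 0.029, 0.4053]
tool_rot: [2.414, 2.005, -0.002]
ft_force: [-2.4, 0.3, 1.7]
grip_width: 0.112
```

Run:
```python
from h import *
s,R,g,th=lidst()
im=grab('side','s5');cv2.imwrite('pics/s5c.png',cv2.resize(im['pixels'][110:310,220:420],None,fx=2.9,fy=2.9,interpolation=2))
```

```text
t 11.7 grasp-hinge [0.07325717 0.00023066 0.15134257] r 0.1681403750533419 theta 1.7558851835537164 f chamber [-2.38460201 -0.10186116  1.74395759] opening moment 0.48864918603651897 w 0.11210145561583497 z axis [ 0.00215256 -0.00307273 -0.99999296]
```

View pics/s5c.png

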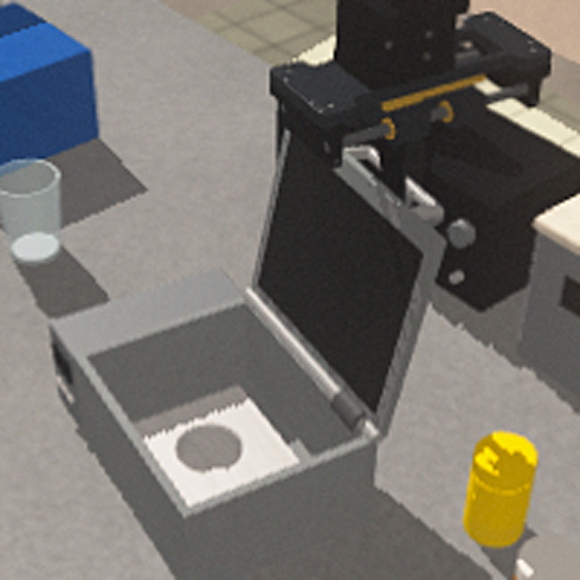

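The lid is past upright and moving freely, with an opening moment of about 0.45 N m. I'll continue in small steps and watch for the rise.

Call:
play_rows --targets "0 0.17 0.08 0 0 0 -1; 0 0.17 0.08 0 0 0 -1; 0 0.17 0.08 0 0 0 -1; 0 0.17 0.08 0 0 0 -1"

```text
time: 12.25
position: [0.6773, 0.0277, 0.4015]
tool_rot: [2.414, 2.006, -0.002]
ft_force: [-2.4, 0.8, 1.1]
grip_width: 0.11
```

Run:
```python
from h import *
s,R,g,th=lidst()
```

```text
t 12.25 grasp-hinge [0.08045453 0.00025619 0.14750579] r 0.16802050801096097 theta 1.804410044194951 f chamber [-2.46697799  0.32524019  1.10619531] opening moment 0.4528919737989586 w 0.11049680703456631 z axis [ 0.00166839 -0.00334066 -0.99999303]
```

Call:
play_rows --targets "0 0.15 0.08 0 0 0 -1; 0 0.15 0.08 0 0 0 -1; 0 0.15 0.08 0 0 0 -1"

```text
time: 12.62
position: [0.682, 0.0268, 0.3988]
tool_rot: [2.414, 2.006, -0.003]
ft_force: [-2.7, 0.1, 1.7]
grip_width: 0.113
```

Run:
```python
from h import *
s,R,g,th=lidst()
```

```text
t 12.62 grasp-hinge [0.0852371  0.00019842 0.14480412] r 0.16802855843383988 theta 1.8371025686365932 f chamber [-2.68911826 -0.38089781  1.65376649] opening moment 0.5303576643842808 w 0.11270176881293166 z axis [ 0.00142587 -0.0034086  -0.99999317]
```

Call:
play_rows --targets "0 0.15 0.09 0 0 0 -1; 0 0.15 0.09 0 0 0 -1; 0 0.15 0.09 0 0 0 -1"

```text
time: 13.0
position: [0.6867, 0.0259, 0.3958]
tool_rot: [2.414, 2.006, -0.003]
ft_force: [-2.4, 0.0, 1.1]
grip_width: 0.114
```

Run:
```python
from h import *
s,R,g,th=lidst()
```

```text
t 13.0 grasp-hinge [0.08997978 0.00023514 0.14178935] r 0.16793028937480609 theta 1.8705541057513968 f chamber [-2.37835807 -0.40764228  1.06219951] opening moment 0.4328023355569209 w 0.11440108960183398 z axis [ 0.00118785 -0.00351019 -0.99999313]
```

Call:
play_rows --targets "0 0.15 0.09 0 0 0 -1; 0 0.15 0.09 0 0 0 -1; 0 0.15 0.09 0 0 0 -1"

```text
time: 13.38
position: [0.6902, 0.0252, 0.394]
tool_rot: [-2.415, -2.008, 0.007]
ft_force: [-5.3, 1.4, 4.5]
grip_width: 0.136
```

Run:
```python
from h import *
s,R,g,th=lidst()
```

```text
t 13.38 grasp-hinge [0.09271195 0.00025753 0.13996973] r 0.16788994294713266 theta 1.8901029807176886 f chamber [-5.47474157  0.40480636  4.45276245] opening moment 1.1791224302753989 w 0.13620779007727982 z axis [-0.00353605 -0.00312048 -0.99998888]
```

Contact: the moment jumped from 0.45 to 1.18 N m and the motion stalled at about 1.89 rad, which agrees with the leaf angle seen in the depth image. I'll hold this gently.

Call:
play_rows --targets "0 0.05 0 0 0 0 -1; 0 0.05 0 0 0 0 -1; 0 0.05 0 0 0 0 -1" --newtons 6

```text
time: 13.75
position: [0.6905, 0.0252, 0.3936]
tool_rot: [-2.412, -2.005, 0.013]
ft_force: [-5.0, 2.2, 2.0]
grip_width: 0.11
```

Run:
```python
from h import *
s,R,g,th=lidst()
```

```text
t 13.75 grasp-hinge [0.09208963 0.00024851 0.13959864] r 0.16723719685309898 theta 1.888225964943183 f chamber [-5.29253712  1.24110784  2.03340251] opening moment 0.9260862656113013 w 0.10968943725025519 z axis [-0.00922817 -0.00326411 -0.99995209]
```

Call:
play_rows --targets "0 0.1 0 0 0 0 -1; 0 0.1 0 0 0 0 -1; 0 0.1 0 0 0 0 -1; 0 0.1 0 0 0 0 -1"

```text
time: 14.25
position: [0.6922, 0.0249, 0.3936]
tool_rot: [-2.405, -2.001, 0.023]
ft_force: [-6.9, 1.2, 4.2]
grip_width: 0.108
```

Run:
```python
from h import *
s,R,g,th=lidst()
im=grab('side','s6');cv2.imwrite('pics/s6c.png',cv2.resize(im['pixels'][110:310,220:420],None,fx=2.9,fy=2.9,interpolation=2))
```

```text
t 14.25 grasp-hinge [0.09216429 0.00028817 0.1395834 ] r 0.16726560698611792 theta 1.8886487389605207 f chamber [-6.98224119 -0.08219911  4.23431662] opening moment 1.3648577825086101 w 0.10841490308602335 z axis [-0.01929393 -0.00331081 -0.99980837]
```

View pics/s6c.png

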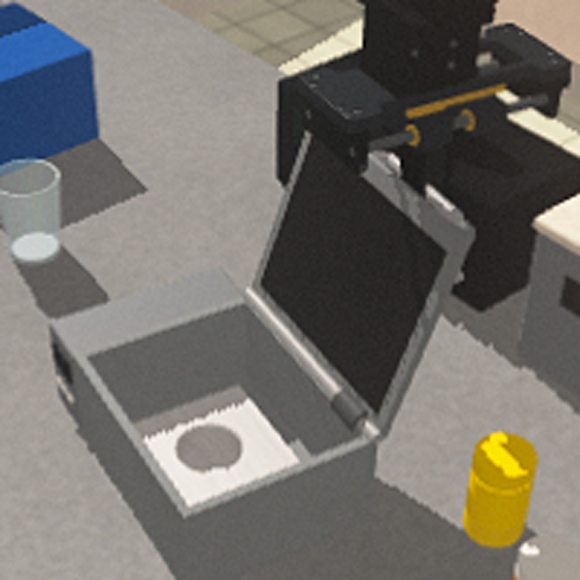

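The hold reached 1.36 N m with no further motion, so the lid bears on the leaf and the clamp has not slipped. I'll open the jaws slightly and rise.

Call:
play_rows --targets "0 0 0 0 0 0 -0.62; 0 0 0 0 0 0 -0.62; 0 0 0 0 0 0 -0.62; 0 0 0 0 0 0 -0.62"

```text
time: 14.8
position: [0.6936, 0.0245, 0.3933]
tool_rot: [-2.409, -2.003, 0.018]
ft_force: [-1.3, -0.4, 0.8]
grip_width: 0.188
```

Run:
```python
from h import *
s,R,g,th=lidst()
```

```text
t 14.8 grasp-hinge [9.44759968e-02 7.89605753e-05 1.39363773e-01] r 0.1683685695018727 theta 1.900825523003737 f chamber [-1.19783433 -0.58937302  0.82262668] opening moment 0.24465318767483077 w 0.18766534498317664 z axis [-0.01417713 -0.00361531 -0.99989296]
```

Call:
play_rows --targets "0 -0.15 0 0 0 0 -0.62; 0 0 -0.5 0 0 0 -0.62; 0 0 -1 0 0 0 -0.62; 0 0 -1.5 0 0 0 -0.62; 0 0 -2 0 0 0 -0.62; 0 0 -2 0 0 0 -0.62; 0 0 -1 0 0 0 -0.62; 0 0 0 0 0 0 -0.62"

```text
time: 15.8
position: [0.6935, 0.0245, 0.4812]
tool_rot: [-2.412, -2.005, 0.012]
ft_force: [0.7, -0.3, -0.5]
grip_width: 0.191
```

Run:
```python
from h import *
s,R,g,th=lidst()
im=grab('side','s7');cv2.imwrite('pics/s7c.png',cv2.resize(im['pixels'][110:310,220:420],None,fx=2.9,fy=2.9,interpolation=2))
w=cloud(im)
q=w[168:225,312:355].reshape(-1,3)@C-[HX,HY,HZ];q=q[~np.isnan(q[:,0])]
c=np.median(q,0);A=np.c_[q[:,2],np.ones(len(q))]
for _ in range(4):
    k=np.polyfit(q[:,2],q[:,0],1);r=np.abs(np.polyval(k,q[:,2])-q[:,0]);q=q[r<.006]
print('lid inner face',k,'theta',np.pi/2+np.arctan(k[0]),len(q))
# well: hole centre and block surface
v=w.reshape(-1,3)@C;m=(np.abs(v[:,0]-.49)<.06)&(np.abs(v[:,1]-.153)<.06)&(np.abs(v[:,2]-.038)<.004)
print(m.sum(),v[m].min(0),v[m].max(0))
np.save('pics/blk.npy',v[m])
print('well proj',proj(im,[WELL,WELL+[0,0,.025]]))
rim=np.array([WELL+C@[.026*np.cos(a),.026*np.sin(a),.025] for a in np.linspace(0,6.283,60)])
big=cv2.resize(im['pixels'][220:310,240:350],None,fx=6,fy=6,interpolation=2)
for p in proj(im,rim): cv2.circle(big,tuple(((p-[240,220]+.5)*6).astype(int)),1,(0,0,255),-1)
cv2.imwrite('pics/well.png',big)
```

```text
t 15.8 grasp-hinge [9.53825690e-02 2.00743985e-04 2.27176528e-01] r 0.24638792417092845 theta 1.7025897431459216 f chamber [ 0.718502   -0.14503325 -0.5105239 ] opening moment -0.21192187095700013 w 0.19077646956023542 z axis [-0.00830298 -0.00272906 -0.99996181]
lid inner face [0.29093316 0.00552809] theta 1.8539143020039293 449
1058 [0.44764867 0.10573016 0.03411611] [0.54693303 0.21160436 0.04195051]
well proj [[292.2621534  272.95002234]
 [291.96658974 265.34221133]]
```

View pics/s7c.png

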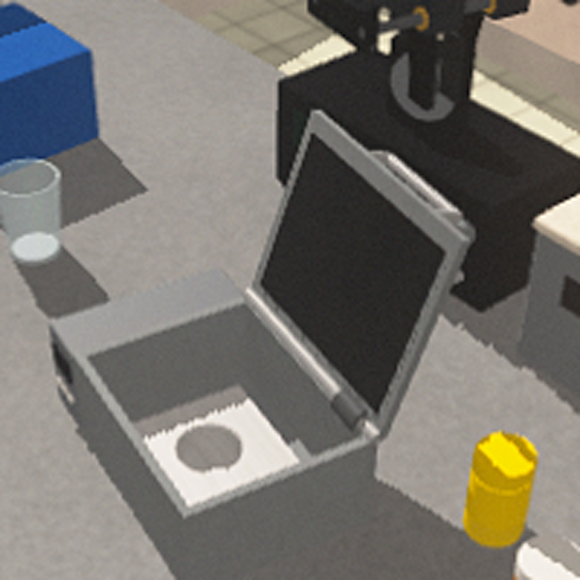

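View pics/well.png

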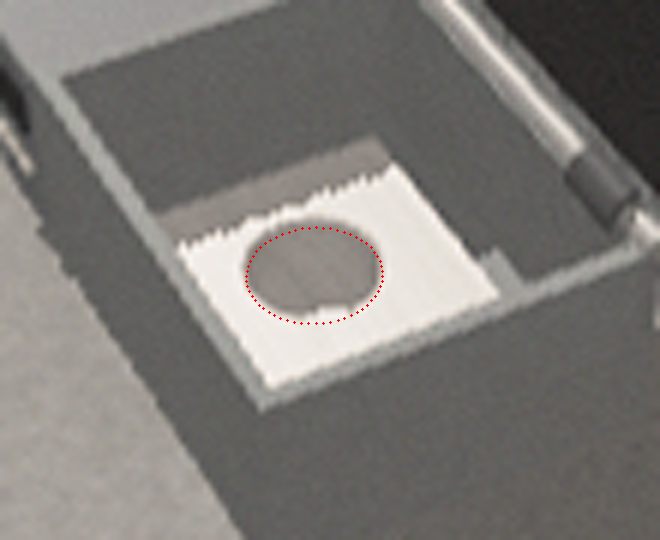

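The lid stayed at its stop after release, and the robot no longer touches it. In the side view my predicted well rim is within about 1 px of the real one. I'll cross-check with the scene camera and plan the jar approach.

Run:
```python
from h import *
im=grab('scene','c7')
rim=np.array([WELL+C@[.026*np.cos(a),.026*np.sin(a),.025] for a in np.linspace(0,6.283,60)])
p=proj(im,rim);c=p.mean(0).astype(int);print(c)
x0,y0=c[0]-45,c[1]-40
big=cv2.resize(im['pixels'][y0:y0+80,x0:x0+90],None,fx=7,fy=7,interpolation=2)
for q in p: cv2.circle(big,tuple(((q-[x0,y0]+.5)*7).astype(int)),1,(0,0,255),-1)
cv2.imwrite('pics/well2.png',big)
# refine jar position: both cams from time 0
rows([.599,-.211,.16],down(YAW+np.pi/2),12)
rows([.599,-.211,.16],down(YAW-np.pi/2),12)
rows([.599,-.211,.16],down(YAW),12)
print(ctrl.get_state()['joint_positions'])
```

```text
[326 237]
world shift [-0.0943737  -0.23555075 -0.15576334] turn [-0.01062921 -0.00567898 -1.56660625] tool shift cm [-24.83431104  -4.81007815  15.70502552]
-2.07 -0.40 1.31 -0.00 -0.00 -0.13; -2.00 -0.67 1.31 -0.00 -0.00 -0.13; -1.89 -0.92 1.31 -0.00 -0.00 -0.13; -1.76 -1.16 1.31 -0.00 -0.00 -0.13; -1.59 -1.38 1.31 -0.00 -0.00 -0.13; -1.40 -1.58 1.31 -0.00 -0.00 -0.13; -1.18 -1.75 1.31 -0.00 -0.00 -0.13; -0.94 -1.89 1.31 -0.00 -0.00 -0.13; -0.68 -2.00 1.31 -0.00 -0.00 -0.13; -0.42 -2.07 1.30 -0.00 -0.00 -0.13; -0.14 -2.11 1.30 -0.00 -0.00 -0.13; 0.13 -2.11 1.30 -0.00 -0.00 -0.13
world shift [-0.0943737  -0.23555075 -0.15576334] turn [-0.00568546  0.01064134  1.57495277] tool shift cm [-24.83431104  -4.81007815  15.70502552]
-2.07 -0.40 1.31 -0.00 0.00 0.13; -2.11 -0.13 1.31 -0.00 0.00 0.13; -2.11 0.15 1.30 -0.00 0.00 0.13; -2.07 0.42 1.30 -0.00 0.00 0.13; -2.00 0.69 1.30 -0.00 0.00 0.13; -1.89 0.94 1.30 -0.00 0.00 0.13; -1.75 1.18 1.30 -0.00 0.00 0.13; -1.58 1.40 1.30 -0.00 0.00 0.13; -1.39 1.60 1.30 -0.00 0.00 0.13; -1.17 1.76 1.30 -0.00 0.00 0.13; -0.93 1.90 1.30 -0.00 0.00 0.13; -0.67 2.01 1.30 -0.00 0.00 0.13
world shift [-0.0943737  -0.23555075 -0.15576334] turn [-0.01038805  0.00315322  0.00417327] tool shift cm [-24.83431104  -4.81007815  15.70502552]
-2.07 -0.40 1.31 -0.00 0.00 0.00; -2.07 -0.40 1.31 -0.00 0.00 0.00; -2.07 -0.40 1.31 -0.00 0.00 0.00; -2.07 -0.40 1.31 -0.00 0.00 0.00; -2.07 -0.40 1.31 -0.00 0.00 0.00; -2.07 -0.40 1.30 -0.00 0.00 0.00; -2.07 -0.40 1.30 -0.00 0.00 0.00; -2.07 -0.40 1.30 -0.00 0.00 0.00; -2.07 -0.40 1.30 -0.00 0.00 0.00; -2.07 -0.40 1.30 -0.00 0.00 0.00; -2.07 -0.40 1.30 -0.00 0.00 0.00; -2.07 -0.41 1.30 -0.00 0.00 0.00
[-0.43890097  0.43264962  0.54207342  1.21453115 -0.21619197  1.56150866
 -0.11797683]
```

View pics/well2.png

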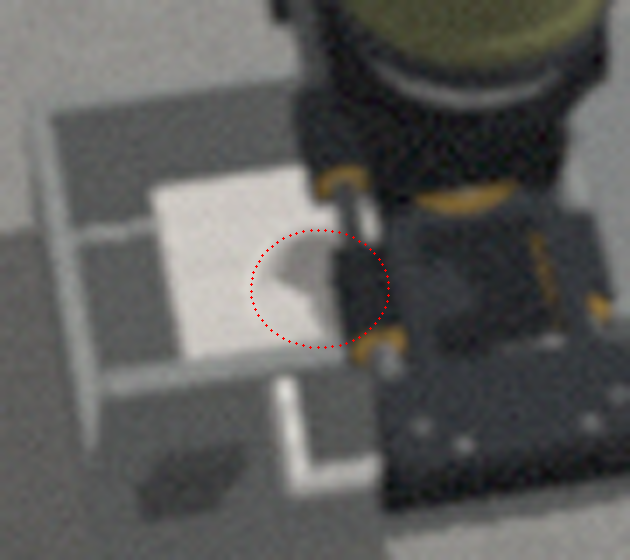

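Run:
```python
from h import *
im=load('w2');s=dict(p=np.array([.4513,.0712,.3326]),r=[-2.416,-2.005,.011])
R=Ro.from_rotvec(s['r']).as_matrix();print('cam in tool',R.T@(-im['R'].T@im['t']-s['p']),'cam axis in tool',R.T@im['R'][2])
rows([.599,-.211,.28],down(YAW+np.pi/2),12)
```

```text
cam in tool [0.081525   0.00018285 0.01874174] cam axis in tool [-2.96302569e-01 -4.84795064e-04  9.55094002e-01]
world shift [-0.0943737  -0.23555075 -0.03576334] turn [-0.01062921 -0.00567898 -1.56660625] tool shift cm [-24.8718887   -4.93481086   3.70573264]
-2.07 -0.41 0.31 -0.00 -0.00 -0.13; -2.00 -0.68 0.31 -0.00 -0.00 -0.13; -1.90 -0.93 0.31 -0.00 -0.00 -0.13; -1.76 -1.17 0.31 -0.00 -0.00 -0.13; -1.59 -1.39 0.31 -0.00 -0.00 -0.13; -1.40 -1.59 0.31 -0.00 -0.00 -0.13; -1.18 -1.76 0.31 -0.00 -0.00 -0.13; -0.94 -1.89 0.31 -0.00 -0.00 -0.13; -0.68 -2.00 0.31 -0.00 -0.00 -0.13; -0.42 -2.07 0.30 -0.00 -0.00 -0.13; -0.14 -2.11 0.30 -0.00 -0.00 -0.13; 0.13 -2.11 0.30 -0.00 -0.00 -0.13
```

Call:
play_rows --targets "-2.1 -0.4 0 0 0 -0.13 1; -2 -0.7 0 0 0 -0.13 1; -1.9 -0.9 0 0 0 -0.13 1; -1.8 -1.2 0 0 0 -0.13 1; -1.6 -1.4 0 0 0 -0.13 1; -1.4 -1.6 0 0 0 -0.13 1; -1.2 -1.8 0.6 0 0 -0.13 1; -0.9 -1.9 0.6 0 0 -0.13 1; -0.7 -2 0.6 0 0 -0.13 1; -0.4 -2.1 0.6 0 0 -0.13 1; -0.1 -1.6 0.6 0 0 -0.11 1; 0 -0.8 0.5 0 0 -0.08 1; 0 0 0 0 0 0 1"

```text
time: 17.52
position: [0.6039, -0.202, 0.4299]
tool_rot: [-0.332, -3.089, 0.004]
ft_force: [0.1, 0.7, -0.4]
grip_width: 1.003
```

Run:
```python
from h import *
print(ctrl.get_state()['joint_positions'])
rows([.599,-.211,.16],down(YAW+np.pi/2),4)
im=grab('wrist','w8');im=grab('scene','c8')
rim=np.array([WELL+C@[.026*np.cos(a),.026*np.sin(a),.025] for a in np.linspace(0,6.283,60)])
p=proj(im,rim);c=p.mean(0).astype(int)
x0,y0=c[0]-45,c[1]-40
big=cv2.resize(im['pixels'][y0:y0+80,x0:x0+90],None,fx=7,fy=7,interpolation=2)
for q in p: cv2.circle(big,tuple(((q-[x0,y0]+.5)*7).astype(int)),1,(0,0,255),-1)
cv2.imwrite('pics/well3.png',big)
```

```text
[-0.04483935  0.30633963  0.41175965  1.44745926 -0.11081543  1.44658595
  1.72412477]
world shift [-0.00492093 -0.0089614  -0.10589235] turn [-0.00586475 -0.03487261 -0.02606904] tool shift cm [-0.07814558 -0.91327746 10.59891237]
-0.02 -0.23 2.65 -0.00 -0.01 -0.01; 0.01 -0.23 2.65 -0.00 -0.01 -0.01; 0.03 -0.24 2.65 -0.00 -0.01 -0.01; 0.05 -0.24 2.65 -0.00 -0.01 -0.01
```

View pics/well3.png

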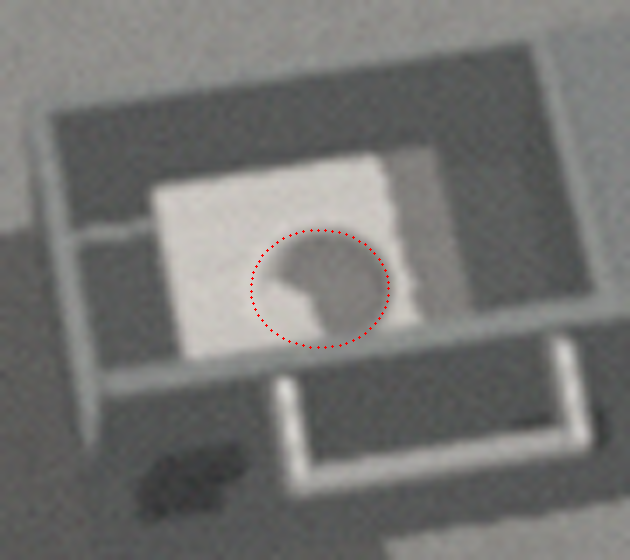

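View pics/w8.png

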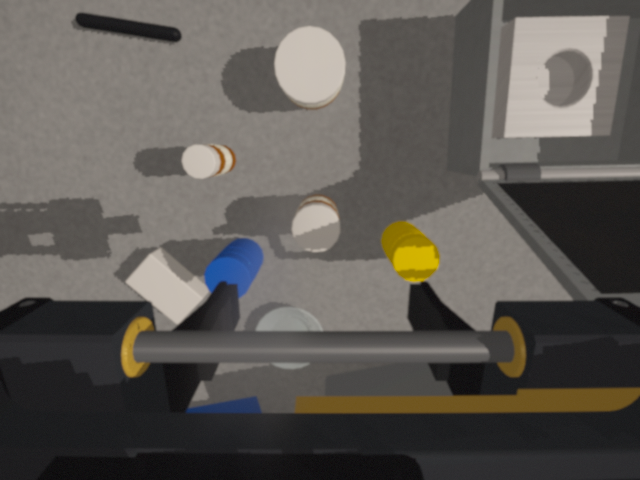

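The scene view's rim fits the predicted well to about 1 px. The wrist view shows the middle jar at (316,225), between blue (233,268) and yellow (413,255), with wide at (310,67) and slim at (203,160). I'll refine the jar position from the wrist depth.

Run:
```python
from h import *
np.set_printoptions(precision=4,suppress=True)
im=load('w8');w=cloud(im)
for n,(u,v),r in(('mid',(316,225),.04),('well',(560,80),0)):
    c=np.nanmedian(w[v-2:v+3,u-2:u+3].reshape(-1,3),0);print(n,c)
    if r:
        m=(np.abs(w[...,2]-c[2])<.004)&(np.hypot(w[...,0]-c[0],w[...,1]-c[1])<r)
        q=w[m][:,:2];ctr,rr=cv2.minEnclosingCircle(q.astype(np.float32));print(np.array(ctr),2*rr,q.mean(0),(q.min(0)+q.max(0))/2,w[m][:,2].mean())
print(np.nanmedian(w[130:134,515:600].reshape(-1,3),0))
```

```text
mid [ 0.5932 -0.2093  0.0816]
[ 0.5964 -0.2102] 0.04806503280997276 [ 0.5957 -0.2101] [ 0.5964 -0.2103] 0.08123116146311972
well [0.5075 0.0725 0.0145]
[0.5575 0.0506 0.0392]
```

Call:
play_rows --targets "0 -0.3 2.5 0 -0.01 -0.01 1; 0 -0.3 2.6 0 -0.01 -0.01 1; 0 -0.2 2.6 0 -0.01 0 1; 0 0 2.6 0 0 0 1; 0 0 2 0 0 0 1; 0 0 1 0 0 0 1; 0 0 0 0 0 0 1"

```text
time: 18.5
position: [0.6042, -0.2031, 0.2954]
tool_rot: [0.3, 3.126, -0.005]
ft_force: [-0.6, -0.8, 0.3]
grip_width: 1.0
```

Run:
```python
from h import *
rows([.598,-.2105,.062],down(YAW+np.pi/2),4);print(ctrl.get_state()['position'])
```

```text
world shift [-0.00621349 -0.00743456 -0.0694297 ] turn [-0.00302491  0.00111377 -0.0032956 ] tool shift cm [ 0.47642915 -0.82703991  6.944973  ]
0.12 -0.21 1.74 -0.00 0.00 -0.00; 0.12 -0.21 1.74 -0.00 0.00 -0.00; 0.12 -0.21 1.74 -0.00 0.00 -0.00; 0.12 -0.21 1.74 -0.00 0.00 -0.00
[ 0.60421349 -0.20306544  0.2954297 ]
```

Call:
play_rows --targets "0.3 -0.5 0 0 0 0 1; 0.1 -0.2 0.4 0 0 0 1; 0 0 1.2 0 0 0 1; 0 0 1.4 0 0 0 1; 0 0 0 0 0 0 1"

```text
time: 19.12
position: [0.5993, -0.21, 0.2656]
tool_rot: [0.3, 3.123, -0.005]
ft_force: [-0.3, 0.1, 0.3]
grip_width: 1.002
```

Run:
```python
from h import *
rows([.598,-.2105,.062],down(YAW+np.pi/2),3);print(ctrl.get_state()['position'],ctrl.get_state()['ft_force'])
```

```text
world shift [-0.00126752 -0.00052539 -0.03964331] turn [-0.00306198  0.00453826 -0.00385425] tool shift cm [ 0.13242205 -0.0636403   3.96398318]
0.04 -0.02 1.32 -0.00 0.00 -0.00; 0.04 -0.02 1.32 -0.00 0.00 -0.00; 0.04 -0.02 1.32 -0.00 0.00 -0.00
[ 0.59926752 -0.20997461  0.26564331] [-0.28599648  0.10592184  0.31842538]
```

Call:
play_rows --targets "0.1 0 1.2 0 0 0 1; 0 0 1.2 0 0 0 1; 0 0 1 0 0 0 1; 0 0 0.3 0 0 0 1; 0 0 0 0 0 0 1"

```text
time: 19.75
position: [0.5984, -0.2097, 0.2254]
tool_rot: [0.3, 3.124, -0.005]
ft_force: [0.2, -0.0, 0.2]
grip_width: 0.998
```

Run:
```python
from h import *
rows([.598,-.2105,.062],down(YAW+np.pi/2),1);print(ctrl.get_state()['position'],ctrl.get_state()['ft_force'])
grab('side','s9')
```

```text
world shift [-0.000439   -0.00082252  0.00058629] turn [-0.00311382  0.00366771 -0.00354179] tool shift cm [ 0.02722354 -0.08928732 -0.05845249]
0.03 -0.09 -0.06 -0.00 0.00 -0.00
[ 0.598439   -0.20967748  0.22541371] [ 0.16726913 -0.04965252  0.24063071]
```

View pics/s9.png

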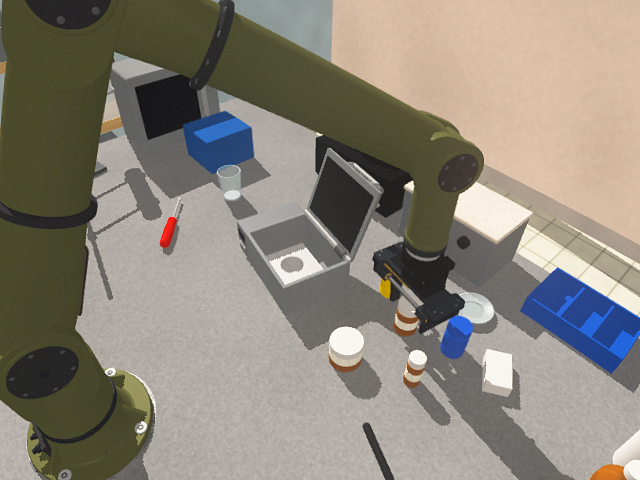

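The gripper straddles the middle jar (side 405,318), with the blue and yellow jars clear outside it. I'll close with moderate force.

Call:
play_rows --targets "0 0 0 0 0 0 -1; 0 0 0 0 0 0 -1; 0 0 0 0 0 0 -1; 0 0 0 0 0 0 -1; 0 0 0 0 0 0 -1; 0 0 0 0 0 0 -1; 0 0 0 0 0 0 -1; 0 0 0 0 0 0 -1" --newtons 20

```text
time: 20.8
position: [0.599, -0.21, 0.227]
tool_rot: [0.3, 3.121, -0.006]
ft_force: [0.6, -0.2, 0.0]
grip_width: 0.55
```

Call:
play_rows --targets "0 0 -0.5 0 0 0 -1; 0 0 -1.5 0 0 0 -1; 0 0 -2.5 0 0 0 -1; 0 0 -3 0 0 0 -1; 0 0 -2.5 0 0 0 -1; 0 0 -1 0 0 0 -1; 0 0 0 0 0 0 -1"

```text
time: 21.68
position: [0.5979, -0.2096, 0.344]
tool_rot: [0.3, 3.12, -0.006]
ft_force: [0.5, 0.1, -2.3]
grip_width: 0.547
```

Run:
```python
from h import *
s=ctrl.get_state();print(s['position'],s['ft_force'],s['torque'],s['grip_width'])
# target: jar bottom ~0.115 over bench above well: grasp point z = jar bottom + .062
rows([WELL[0],WELL[1],.115+.062],down(YAW+np.pi/2),12)
grab('side','s10');
```

```text
[ 0.59794559 -0.20956823  0.34399588] [ 0.54711072  0.11625301 -2.34230418] [-0.01350633  0.01252351 -0.04930076] 0.5470744569512065
world shift [-0.08798453  0.26829406 -0.00299588] turn [-0.00313805  0.00750387 -0.00398977] tool shift cm [13.75775397 24.65825513  0.11926256]
1.15 2.05 0.01 -0.00 0.00 -0.00; 1.15 2.06 0.01 -0.00 0.00 -0.00; 1.15 2.06 0.01 -0.00 0.00 -0.00; 1.14 2.06 0.01 -0.00 0.00 -0.00; 1.14 2.06 0.01 -0.00 0.00 -0.00; 1.14 2.06 0.02 -0.00 0.00 -0.00; 1.14 2.06 0.02 -0.00 0.00 -0.00; 1.14 2.06 0.02 -0.00 0.00 -0.00; 1.14 2.06 0.02 -0.00 0.00 -0.00; 1.14 2.06 0.02 -0.00 0.00 -0.00; 1.14 2.06 0.02 -0.00 0.00 -0.00; 1.14 2.06 0.02 -0.00 0.00 -0.00
```

View pics/s10.png

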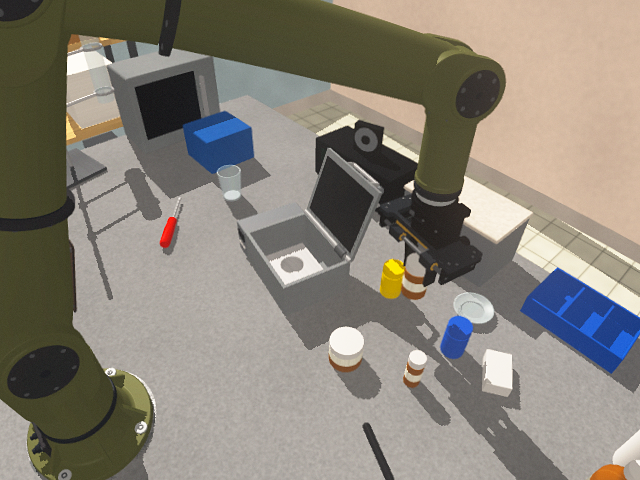

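The jar is held (47.6 mm opening, about 2.3 N) and hangs upright. I'll move forward, away from the lid, before going sideways over the chamber.

Call:
play_rows --targets "1 0 0 0 0 0 -1; 2 0 0 0 0 0 -1; 2.5 0 0 0 0 0 -1; 2.5 0 0 0 0 0 -1; 2.2 0 0 0 0 0 -1; 1.5 0.2 0 0 0 0 -1; 0.8 1 0 0 0 0 -1; 0 2 0 0 0 0 -1; 0 2.6 0 0 0 0 -1; 0 2.8 0 0 0 0 -1; 0 2.8 0 0 0 0 -1; 0 2.8 0 0 0 0 -1; 0 2.8 0 0 0 0 -1; 0 2.4 0 0 0 0 -1; 0 1.8 0 0 0 0 -1; 0 1 0 0 0 0 -1; 0 0 0 0 0 0 -1"

```text
time: 23.85
position: [0.5058, 0.047, 0.3288]
tool_rot: [-0.295, -3.11, 0.004]
ft_force: [0.6, -0.8, -0.8]
grip_width: 0.547
```

Run:
```python
from h import *
s=ctrl.get_state();print(s['position'],s['ft_force'],s['grip_width'],s['joint_positions'])
rows([WELL[0],WELL[1],.115+.062],down(YAW+np.pi/2),3)
```

```text
[0.50584159 0.04695654 0.32881419] [ 0.60287085 -0.83032597 -0.79566874] 0.5467251670986306 [-0.32304542  0.07792668  0.18757542  1.89628641 -0.01767117  1.18661892
  1.25240169]
world shift [0.00411947 0.01176929 0.01218581] turn [-0.00391433 -0.01748607 -0.00126763] tool shift cm [-0.16178903  1.22861606 -1.22642857]
-0.05 0.41 -0.41 -0.00 -0.01 -0.00; -0.06 0.41 -0.41 -0.00 -0.01 -0.00; -0.06 0.41 -0.41 -0.00 -0.01 -0.00
```

Call:
play_rows --targets "-0.1 0.5 -0.4 0 -0.009 0 -1; 0 0.5 -0.3 0 -0.009 0 -1; 0 0.2 0 0 0 0 -1; 0 0 0 0 0 0 -1"

```text
time: 24.35
position: [0.5095, 0.0569, 0.3365]
tool_rot: [0.303, 3.125, -0.007]
ft_force: [0.8, -0.5, -1.4]
grip_width: 0.546
```

Run:
```python
from h import *
np.set_printoptions(precision=4,suppress=True)
s=ctrl.get_state();print(s['position'],s['ft_force'],s['grip_width'])
R=Ro.from_rotvec(s['tool_rot']).as_matrix();print('axis',R[:,2])
rows([WELL[0],WELL[1],.115+.062],down(YAW+np.pi/2),1)
for n in('side','scene'):
    im=grab(n,n[:2]+'11')
    p0=proj(im,[WELL+[0,0,.1]])[0].astype(int);x0,y0=p0[0]-60,p0[1]-50
    big=cv2.resize(im['pixels'][y0:y0+100,x0:x0+120],None,fx=6,fy=6,interpolation=2)
    for z in(.025,):
        rim=np.array([WELL+C@[.026*np.cos(a),.026*np.sin(a),z] for a in np.linspace(0,6.283,60)])
        for q in proj(im,rim): cv2.circle(big,tuple(((q-[x0,y0]+.5)*6).astype(int)),1,(0,0,255),-1)
    g=s['position']+R[:,2]*.164
    for dz in(-.062,.018):
        rim=np.array([g+C@[.024*np.cos(a),.024*np.sin(a),dz] for a in np.linspace(0,6.283,60)])
        for q in proj(im,rim): cv2.circle(big,tuple(((q-[x0,y0]+.5)*6).astype(int)),1,(0,255,0),-1)
    cv2.imwrite(f'pics/{n}11c.png',big)
    # jar cloud
    w=cloud(im).reshape(-1,3);m=(np.hypot(*(w[:,:2]-g[:2]).T)<.03)&(w[:,2]>g[2]-.06)&(w[:,2]<g[2]-.022)
    q=w[m]; print(n,len(q))
    if len(q)>50:
        from scipy.optimize import least_squares
        f=lambda x:np.hypot(q[:,0]-x[0]-x[2]*(q[:,2]-g[2]),q[:,1]-x[1]-x[3]*(q[:,2]-g[2]))-.024
        r=least_squares(f,[g[0],g[1],0,0],loss='soft_l1',f_scale=.002);print(' jar axis at grasp z',r.x[:2],'slopes',r.x[2:],'rms',np.std(r.fun),'grasp',g)
```

```text
[0.5095 0.0569 0.3365] [ 0.7878 -0.456  -1.4059] 0.5458149556685159
axis [ 0.0014 -0.0048 -1.    ]
world shift [0.0005 0.0018 0.0045] turn [-0.0045  0.0023 -0.0051] tool shift cm [-0.0156  0.1832 -0.4461]
-0.02 0.18 -0.45 -0.00 0.00 -0.01
side 278
 jar axis at grasp z [0.5092 0.0553] slopes [ 0.0078 -0.0105] rms 0.0009600400897754179 grasp [0.5097 0.0561 0.1725]
scene 147
 jar axis at grasp z [0.507 0.054] slopes [0.03   0.0094] rms 0.001318594863775952 grasp [0.5097 0.0561 0.1725]
```

View pics/side11c.png

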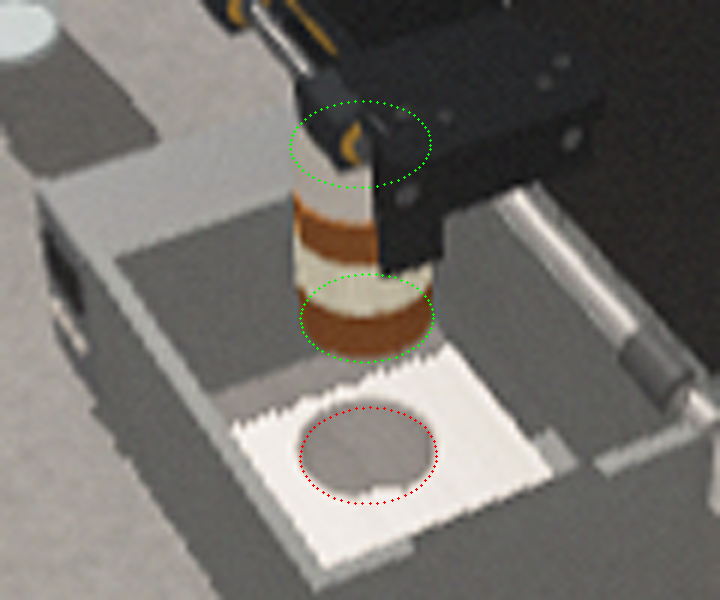

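View pics/scene11c.png

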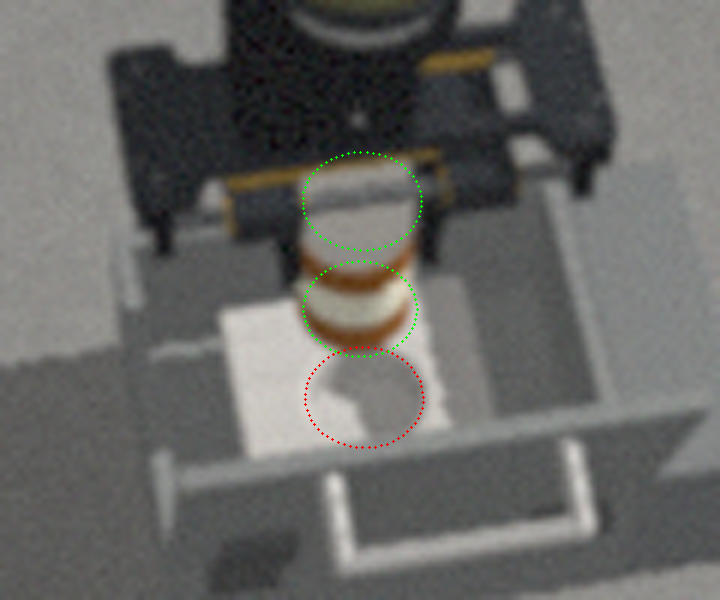

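I'll measure the well–jar offset within each camera, so calibration errors cancel.

```bash
cat > fit.py <<'E'
from h import *
from scipy.optimize import least_squares
from scipy.ndimage import map_coordinates
np.set_printoptions(precision=4,suppress=True)
def wellfit(tag):
    im=load(tag);g=cv2.cvtColor(im['pixels'],6).astype(float);g=cv2.GaussianBlur(g,(3,3),.7)
    pts=[];A=np.linspace(0,2*np.pi,72,endpoint=False);rr=np.arange(.016,.034,.0005)
    for a in A:
        X=np.array([WELL+C@[r*np.cos(a),r*np.sin(a),.025] for r in rr]);p=proj(im,X)
        v=map_coordinates(g,[p[:,1],p[:,0]],order=1);d=np.diff(v);i=d.argmax()
        pts.append((a,rr[i],d[i]))
    pts=np.array(pts);ok=pts[:,2]>np.percentile(pts[:,2],30)
    xy=np.c_[pts[:,1]*np.cos(pts[:,0]),pts[:,1]*np.sin(pts[:,0])][ok]
    r=least_squares(lambda x:np.hypot(xy[:,0]-x[0],xy[:,1]-x[1])-x[2],[0,0,.026],loss='soft_l1',f_scale=.001)
    print(tag,'well offset chamber frame',r.x,'world',C@[r.x[0],r.x[1],0],'n',ok.sum(),'rms',np.std(r.fun))
for t in('s7','side0' if 0 else 's9','c8'): wellfit(t)
E
python3 fit.py
```

```text
s7 well offset chamber frame [0.0013 0.0043 0.0262] world [0.002 0.004 0.   ] n 50 rms 0.0008537522223344525
s9 well offset chamber frame [0.0014 0.0045 0.026 ] world [0.0022 0.0041 0.    ] n 50 rms 0.0009280333005098176
c8 well offset chamber frame [-0.0015  0.0038  0.023 ] world [-0.0008  0.004   0.    ] n 50 rms 0.0018588397145795953
```

Call:
play_rows --targets "-0.1 0.3 0 0 0 0 -1; 0 0.2 0.4 0 0 0 -1; 0 0 1 0 0 0 -1; 0 0 1 0 0 0 -1; 0 0 1 0 0 0 -1; 0 0 0.6 0 0 0 -1; 0 0 0 0 0 0 -1"

```text
time: 25.32
position: [0.511, 0.0612, 0.2922]
tool_rot: [-0.304, -3.126, 0.009]
ft_force: [-0.5, -0.3, -0.2]
grip_width: 0.547
```

```bash
cat > jf.py <<'E'
import sys
from fit import *
tag=sys.argv[1]
s=ctrl.get_state();R=Ro.from_rotvec(s['tool_rot']).as_matrix();g=s['position']+R[:,2]*.164
print(s['time'],'grasp',g,'jar bottom z',g[2]-.062,'f',np.array(s['ft_force']),'axis',R[:,2],s['grip_width'])
for n,wo in(('side',[.0021,.004]),('scene',[0,.001])):
    im=grab(n,n[:2]+tag)
    W0=WELL+[*wo,0]
    p0=proj(im,[WELL+[0,0,.06]])[0].astype(int);x0,y0=p0[0]-45,p0[1]-40
    big=cv2.resize(im['pixels'][y0:y0+80,x0:x0+90],None,fx=8,fy=8,interpolation=2)
    def circ(c,r,z,col):
        for q in proj(im,np.array([c+C@[r*np.cos(a),r*np.sin(a),z] for a in np.linspace(0,6.283,80)])): cv2.circle(big,tuple(((q-[x0,y0]+.5)*8).astype(int)),1,col,-1)
    circ(W0,.026,.025,(0,0,255)); circ(g,.024,-.062,(0,255,0))
    cv2.imwrite(f'pics/{n}{tag}c.png',big)
    w=cloud(im).reshape(-1,3);m=(np.hypot(*(w[:,:2]-g[:2]).T)<.03)&(w[:,2]>g[2]-.06)&(w[:,2]<g[2]-.022)
    q=w[m]
    if len(q)>50:
        f=lambda x:np.hypot(q[:,0]-x[0],q[:,1]-x[1])-.024
        r=least_squares(f,[g[0],g[1]],loss='soft_l1',f_scale=.002);print(n,len(q),' jar-grasp',r.x[:2]-g[:2],'well(cam)-jar(cam)',W0[:2]-r.x[:2],'well(cam)-grasp',W0[:2]-g[:2])
E
python3 jf.py 12 | grep -v offset
```

```text
25.325 grasp [0.5108 0.0603 0.1282] jar bottom z 0.06616672093285605 f [-0.5279 -0.3484 -0.2399] axis [-0.0014 -0.0057 -1.    ] 0.5473198849603625
side 250  jar-grasp [-0.0008 -0.0006] well(cam)-jar(cam) [0.0021 0.003 ] well(cam)-grasp [0.0013 0.0024]
scene 139  jar-grasp [-0.0038 -0.0024] well(cam)-jar(cam) [0.003  0.0018] well(cam)-grasp [-0.0008 -0.0006]
```

View pics/side12c.png

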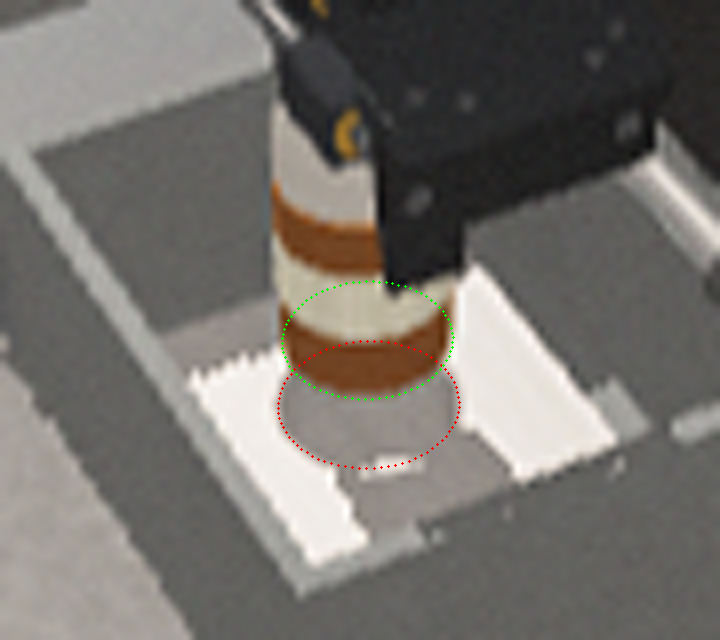

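View pics/scene12c.png

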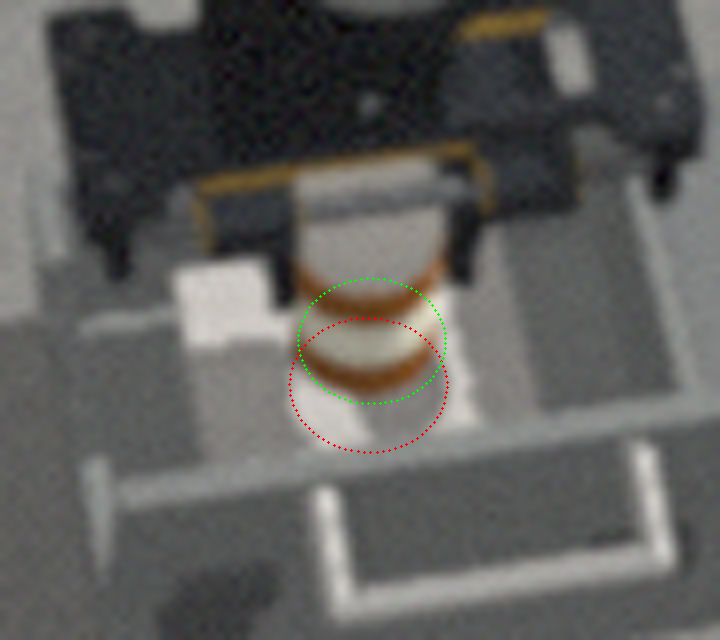

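Both cameras agree that the well is about 2 mm in +x and 2 mm in +y from the jar. I'll correct that and lower gently.

Call:
play_rows --targets "-0.15 0.2 0 0 0 0 -1; 0 0 0.5 0 0 0 -1; 0 0 0.6 0 0 0 -1; 0 0 0.4 0 0 0 -1; 0 0 0.2 0 0 0 -1; 0 0 0 0 0 0 -1"

```text
time: 26.18
position: [0.5136, 0.063, 0.2754]
tool_rot: [0.304, 3.125, -0.008]
ft_force: [-0.4, 0.7, -1.5]
grip_width: 0.55
```

```bash
python3 jf.py 13 | grep -v offset
```

```text
26.175 grasp [0.5138 0.0622 0.1114] jar bottom z 0.049410455131784686 f [-0.4015  0.6911 -1.5301] axis [ 0.0012 -0.0051 -1.    ] 0.5502343487799559
side 238  jar-grasp [-0.0005 -0.0005] well(cam)-jar(cam) [-0.0012  0.001 ] well(cam)-grasp [-0.0017  0.0005]
scene 132  jar-grasp [-0.004  -0.0024] well(cam)-jar(cam) [ 0.0002 -0.0001] well(cam)-grasp [-0.0038 -0.0025]
```

View pics/side13c.png

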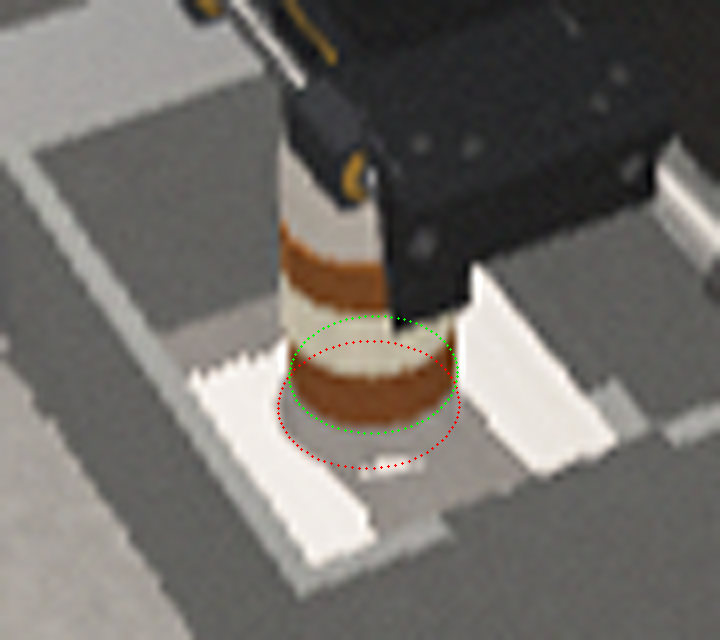

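Call:
play_rows --targets "0.05 0.03 0.3 0 0 0 -1; 0 0 0.4 0 0 0 -1; 0 0 0.4 0 0 0 -1; 0 0 0.3 0 0 0 -1; 0 0 0.1 0 0 0 -1"

```text
time: 26.9
position: [0.5133, 0.0633, 0.2599]
tool_rot: [0.304, 3.124, -0.008]
ft_force: [-0.1, 0.9, -0.4]
grip_width: 0.546
```

```bash
python3 jf.py 14 | grep -v offset
```

```text
26.9 grasp [0.5136 0.0624 0.0959] jar bottom z 0.0339292465820811 f [-0.139   0.9063 -0.4419] axis [ 0.0019 -0.0051 -1.    ] 0.5462851558129795
side 268  jar-grasp [-0.0005 -0.0005] well(cam)-jar(cam) [-0.001   0.0008] well(cam)-grasp [-0.0015  0.0003]
scene 149  jar-grasp [-0.0032 -0.0016] well(cam)-jar(cam) [-0.0004 -0.0011] well(cam)-grasp [-0.0036 -0.0027]
```

View pics/side14c.png

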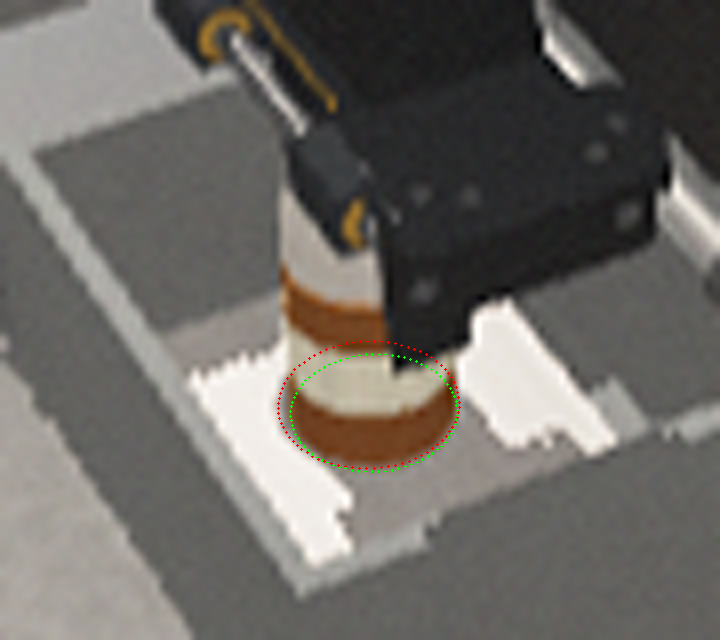

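The jar bottom is just inside the rim with no contact force. In the side view the gap is uneven by about 1 mm, so I'll nudge and continue down.

Call:
play_rows --targets "0.08 0.05 0.1 0 0 0 -1; 0 0 0.3 0 0 0 -1; 0 0 0.4 0 0 0 -1; 0 0 0.4 0 0 0 -1; 0 0 0.1 0 0 0 -1"

```text
time: 27.62
position: [0.5126, 0.0638, 0.2461]
tool_rot: [0.304, 3.124, -0.008]
ft_force: [0.1, 0.3, -1.4]
grip_width: 0.546
```

```bash
python3 jf.py 15 | grep -v offset
```

```text
27.625 grasp [0.5129 0.0629 0.0821] jar bottom z 0.020137504483540347 f [ 0.0596  0.3204 -1.3992] axis [ 0.002  -0.0052 -1.    ] 0.5459238266208047
side 209  jar-grasp [-0.0008 -0.0004] well(cam)-jar(cam) [-0.0001  0.0002] well(cam)-grasp [-0.0008 -0.0002]
scene 121  jar-grasp [-0.0028 -0.0016] well(cam)-jar(cam) [-0.0002 -0.0016] well(cam)-grasp [-0.0029 -0.0032]
```

Call:
play_rows --targets "0 0 0.2 0 0 0 -1; 0 0 0.2 0 0 0 -1; 0 0 0.1 0 0 0 -1; 0 0 0.05 0 0 0 -1"

```text
time: 28.22
position: [0.5127, 0.0636, 0.2407]
tool_rot: [0.304, 3.124, -0.008]
ft_force: [-1.4, -0.4, -0.6]
grip_width: 0.548
```

```bash
python3 -c "
from h import *
s=ctrl.get_state();print(s['position'],s['ft_force'],s['grip_width'])"
```

```text
[0.51271312 0.06363649 0.24072757] [-1.38587673 -0.39976135 -0.62147084] 0.5482652972881115
```

Call:
play_rows --targets "0 0 0.1 0 0 0 -1; 0 0 0.1 0 0 0 -1; 0 0 0.08 0 0 0 -1; 0 0 0.08 0 0 0 -1"

```text
time: 28.72
position: [0.513, 0.0634, 0.24]
tool_rot: [0.304, 3.124, -0.007]
ft_force: [-3.0, -1.5, 5.0]
grip_width: 0.549
```

```bash
python3 -c "
from h import *
s=ctrl.get_state();print(s['position'],s['ft_force'],s['grip_width'])"
```

```text
[0.51296248 0.06343813 0.23997437] [-3.03129125 -1.53020389  5.0223561 ] 0.5491997657147846
```

The jar is on the well floor: a 5 N reaction at a height matching 13 mm. I'll relieve the small side load and then release.

Call:
play_rows --targets "0.1 -0.05 0 0 0 0 -1; 0 0 0 0 0 0 -1; 0 0 0 0 0 0 0.4; 0 0 0 0 0 0 0.5; 0 0 0 0 0 0 0.6; 0 0 0 0 0 0 0.6; 0 0 0 0 0 0 0.6"

```text
time: 29.6
position: [0.5124, 0.0636, 0.2402]
tool_rot: [0.303, 3.122, -0.006]
ft_force: [0.0, -0.6, 0.4]
grip_width: 0.796
```

```bash
python3 jf.py 16 | grep -v offset
```

```text
29.6 grasp [0.5131 0.0629 0.0762] jar bottom z 0.014169834575522428 f [ 0.0172 -0.598   0.4313] axis [ 0.0043 -0.004  -1.    ] 0.7961407659886967
side 133  jar-grasp [-0.0019 -0.0005] well(cam)-jar(cam) [0.0008 0.0003] well(cam)-grasp [-0.001  -0.0002]
scene 107  jar-grasp [-0.003  -0.0004] well(cam)-jar(cam) [-0.0001 -0.0028] well(cam)-grasp [-0.0031 -0.0032]
```

View pics/side16c.png

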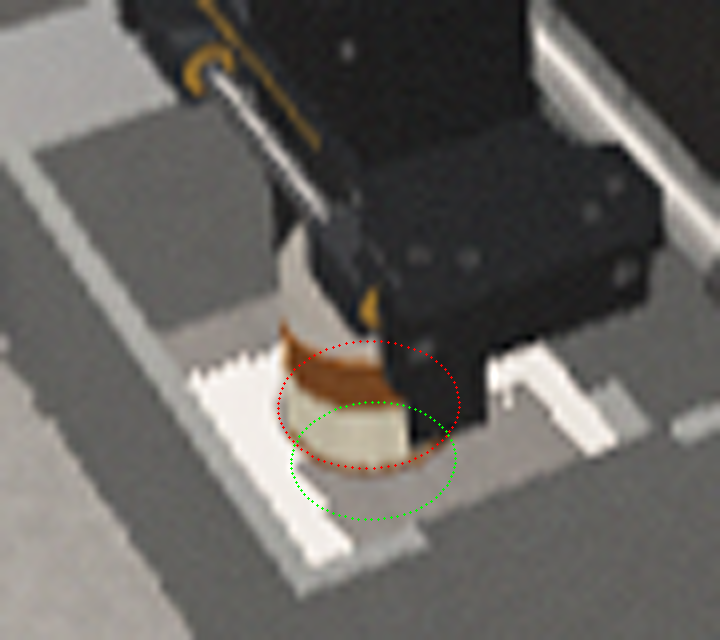

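The jar is released in the well. I'll rise straight up.

Call:
play_rows --targets "0 0 -0.5 0 0 0 0.6; 0 0 -1 0 0 0 0.6; 0 0 -1.5 0 0 0 0.6; 0 0 -2 0 0 0 0.6; 0 0 -2.5 0 0 0 0.6; 0 0 -2.5 0 0 0 0.6; 0 0 -2.5 0 0 0 0.6; 0 0 -2 0 0 0 0.6; 0 -1.5 -1 0 0 0 0.6; 0 -3 0 0 0 0 0.6; 0 -4 0 0 0 0 0.6; 0 -4 0 0 0 0 0.6; 0 -4 0 0 0 0 0.6; 0 -3 0 0 0 0 0.6; 0 -1.5 0 0 0 0 0.6; 0 0 0 0 0 0 0.6; 0 0 0 0 0 0 0.6"

```text
time: 31.82
position: [0.4659, -0.1539, 0.411]
tool_rot: [0.308, 3.113, -0.001]
ft_force: [-0.8, -0.5, -0.8]
grip_width: 0.8
```

Run:
```python
from h import *
from scipy.optimize import least_squares
np.set_printoptions(precision=4,suppress=True)
s=ctrl.get_state();print(s['time'],s['position'],s['ft_force'])
for n,wo in(('side',[.0021,.004]),('scene',[0,.001])):
    im=grab(n,n[:2]+'17');w=cloud(im);p=w.reshape(-1,3);W0=WELL+[*wo,0]
    m=(np.hypot(*(p[:,:2]-W0[:2]).T)<.032)&(p[:,2]>.086)&(p[:,2]<.11);q=p[m]
    f=q[np.abs(q[:,2]-np.median(q[:,2]))<.006]
    A=np.c_[f[:,:2]-f[:,:2].mean(0),np.ones(len(f))];k=np.linalg.lstsq(A,f[:,2],rcond=None)[0]
    c,r=cv2.minEnclosingCircle(f[:,:2].astype(np.float32));print(n,len(f),'top z',f[:,2].mean(),'tilt',k[:2],'centre-well',np.array(c)-W0[:2],'d',2*r)
    if n=='side':
        q=w[168:225,312:355].reshape(-1,3)@C-[HX,HY,HZ];q=q[~np.isnan(q[:,0])]
        for _ in range(4):
            k=np.polyfit(q[:,2],q[:,0],1);q=q[np.abs(np.polyval(k,q[:,2])-q[:,0])<.006]
        print('lid theta',np.pi/2+np.arctan(k[0]))
```

```text
31.825 [ 0.4659 -0.1539  0.411 ] [-0.7709 -0.5406 -0.8161]
side 282 top z 0.09331470444452325 tilt [0.0333 0.0518] centre-well [-0.0003 -0.002 ] d 0.04968070238828659
lid theta 1.0529713002542564
scene 235 top z 0.0918605372149377 tilt [0.0168 0.015 ] centre-well [0.0001 0.0006] d 0.05065815895795822
```

View pics/si17.png

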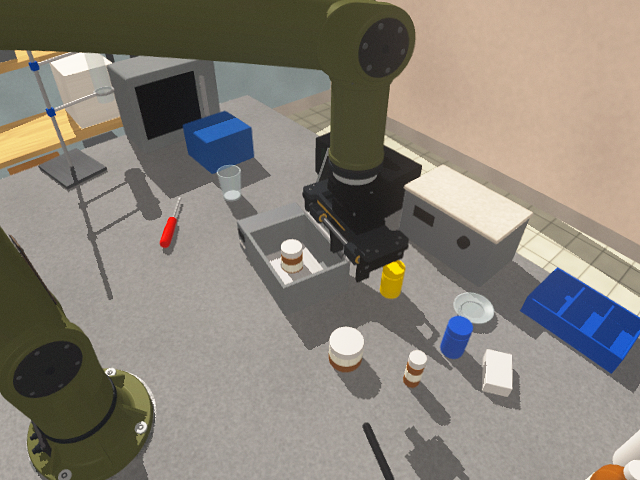

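View pics/sc17.png

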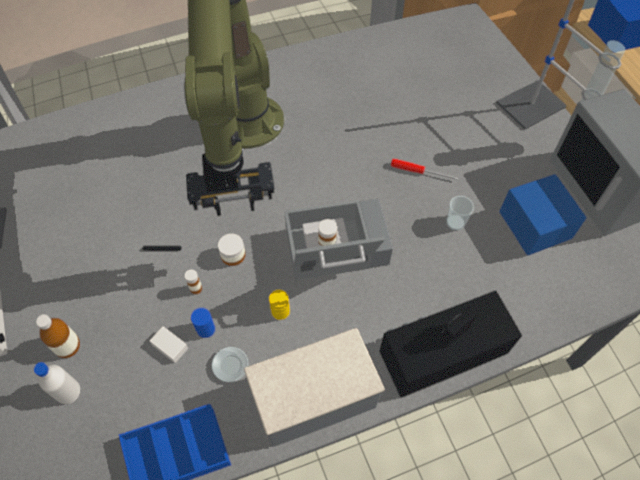

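The jar stands in the well: its top is at 92–93 mm and it is within 2 mm sideways. The arm hides the lid in the side view, so I'll move aside and check the lid.

Call:
play_rows --targets "0 -2 0 0 0 0 0.6; 0 -3.5 0 0 0 0 0.6; 0 -3.5 0 0 0 0 0.6; 0 -3 0 0 0 0 0.6; 0 -1.5 0 0 0 0 0.6; 0 0 0 0 0 0 0.6; 0 0 0 0 0 0 0.6"

```text
time: 32.8
position: [0.4442, -0.2807, 0.41]
tool_rot: [0.28, 3.117, 0.002]
ft_force: [0.3, 0.9, -0.4]
grip_width: 0.801
```

Run:
```python
from h import *
s=ctrl.get_state();print(s['time'],s['position'],np.abs(s['qd']).max())
im=grab('side','s18');
a,b=load('s7')['pixels'],im['pixels']
cv2.imwrite('pics/cmp.png',cv2.hconcat([cv2.resize(x[140:290,225:395],None,fx=2.3,fy=2.3,interpolation=2) for x in(a,b)]))
w=cloud(im)
for t in('s7','s18'):
    q=cloud(load(t))[168:225,312:355].reshape(-1,3)@C-[HX,HY,HZ];q=q[~np.isnan(q[:,0])]
    for _ in range(4):
        k=np.polyfit(q[:,2],q[:,0],1);q=q[np.abs(np.polyval(k,q[:,2])-q[:,0])<.006]
    print(t,'lid theta',np.pi/2+np.arctan(k[0]))
```

```text
32.8 [ 0.44423542 -0.28072475  0.41002528] 0.0031252946630118215
s7 lid theta 1.8539143020039293
s18 lid theta 1.8696175594582591
```

View pics/cmp.png

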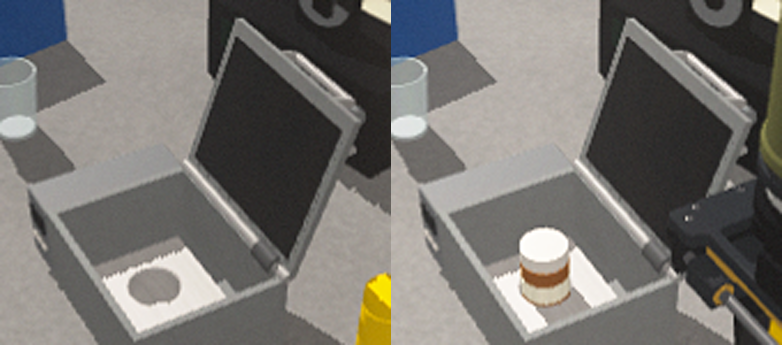

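Run:
```python
from h import *
g=lambda t:cv2.cvtColor(load(t)['pixels'],6).astype(np.float32)
print('px per 0.01rad at corner', end=' ')
im=load('s6')
f=lambda th:proj(im,[c2w([HX-.17*np.cos(th),HY+.1,HZ+.17*np.sin(th)])])[0]
print(f(1.90)-f(1.89),f(1.89))
def ecc(a,b,box):
    x0,y0,x1,y1=box;W=np.eye(2,3,dtype=np.float32)
    c,W=cv2.findTransformECC(a[y0:y1,x0:x1],b[y0:y1,x0:x1],W,cv2.MOTION_TRANSLATION);return W[:,2],round(c,4)
for t in('s7','s9','s10','s18'):
    print(t,'left lid edge',ecc(g('s6'),g(t),(305,165,335,205)),'static ref',ecc(g('s6'),g(t),(240,215,290,270)) if t!='s18' else '', 's7 vs, top corner',ecc(g('s7'),g(t),(318,140,350,175)) if t!='s7' else '')
```

```text
px per 0.01rad at corner [0.61184546 0.04058463] [325.99747489 148.46579184]
s7 left lid edge (array([-0.09039903, -0.13713598], dtype=float32), 0.9974) static ref (array([ 0.00468624, -0.00871859], dtype=float32), 0.9999) s7 vs, top corner 
s9 left lid edge (array([-0.09056819, -0.12411182], dtype=float32), 0.9979) static ref (array([0.0202052 , 0.01110446], dtype=float32), 0.999) s7 vs, top corner (array([0.01577858, 0.07062523], dtype=float32), 0.9898)
s10 left lid edge (array([-0.05852908, -0.18760245], dtype=float32), 0.9972) static ref (array([0.0115809 , 0.01667246], dtype=float32), 0.9994) s7 vs, top corner (array([ 0.00562001, -0.00383797], dtype=float32), 0.9997)
s18 left lid edge (array([-0.04472864, -0.18276921], dtype=float32), 0.9971) static ref  s7 vs, top corner (array([0.00327444, 0.01381466], dtype=float32), 0.9998)
```

The lid sits where it was left at release. The residual contact force can't be seen in the images, and there's ample time. I'll confirm it with a gentle closed-finger push on the lid's inner face, which ends in a clean straight retreat.

Call:
play_rows --targets "0 1.5 0 0 0 0 -1; 0 3 0 0 0 0 -1; 0 4 0 0 0 0 -1; 0 4 0 0 0 0 -1; 0 4 0 0 0 0 -1; 0 4 0 0 0 0 -1; 0 4 0 0 0 0 -1; 0 3 0 0 0 0 -1; 0 2 0 0 0 0 -1; 0 1 0 0 0 0 -1; 0 0 0 0 0 0 -1" --newtons 20

```text
time: 34.22
position: [0.496, 0.0481, 0.4123]
tool_rot: [0.246, 3.118, 0.01]
ft_force: [-0.3, 0.7, 0.3]
grip_width: 0.004
```

Run:
```python
from h import *
s=ctrl.get_state();print(s['time'],s['position'],s['grip_width'],C.T@s['position'])
rows(c2w([.585,.153,.2425]),down(YAW+np.pi/2),6)
```

```text
34.225 [0.49604902 0.0481382  0.41232005] 0.004390554958835103 [0.47831187 0.13999884 0.41232005]
world shift [ 0.10723813 -0.00716735 -0.00582005] turn [0.00765099 0.01292085 0.03043899] tool shift cm [-10.69489678   0.96992491   0.72872202]
-1.78 0.16 0.12 0.00 0.00 0.01; -1.78 0.17 0.12 0.00 0.00 0.01; -1.78 0.18 0.11 0.00 0.00 0.01; -1.78 0.19 0.11 0.00 0.00 0.01; -1.78 0.20 0.11 0.00 0.00 0.01; -1.78 0.21 0.10 0.00 0.00 0.01
```

Call:
play_rows --targets "-1 0.15 0.1 0 0 0.01 -1; -1.8 0.2 0.1 0 0 0.01 -1; -2 0.2 0.1 0 0 0.01 -1; -2 0.2 0.1 0 0.01 0 -1; -1.5 0.2 0.1 0 0 0 -1; -0.8 0 0.1 0 0 0 -1; 0 0 0 0 0 0 -1"

```text
time: 35.1
position: [0.5922, 0.0342, 0.4068]
tool_rot: [0.313, 3.121, 0.008]
ft_force: [-0.1, 0.2, -0.5]
grip_width: 0.001
```

```bash
cat > q.py <<'E'
from h import *
np.set_printoptions(precision=4,suppress=True)
s=ctrl.get_state();R=Ro.from_rotvec(s['tool_rot']).as_matrix();tip=C.T@(s['position']+R[:,2]*.182);f=C.T@np.array(s['ft_force'])
print(s['time'],'tip ch',tip,'f ch',f,'push moment',-f[0]*(tip[2]+.005-HZ)+f[2]*(tip[0]-HX),'lid inner x there',HX+(tip[2]-HZ)*np.tan(1.89-np.pi/2),'zaxis',C.T@R[:,2])
E
python3 q.py
```

```text
35.1 tip ch [0.5761 0.1453 0.2248] f ch [-0.1154  0.2061 -0.4829] push moment 0.018027282685190802 lid inner x there 0.6245629830084469 zaxis [ 0.0041  0.0055 -1.    ]
```

Call:
play_rows --targets "-0.8 0 0 0 0 0 -1; -0.9 0 0 0 0 0 -1; -0.6 0 0 0 0 0 -1; -0.3 0 0 0 0 0 -1; 0 0 0 0 0 0 -1"

```text
time: 35.72
position: [0.6187, 0.0289, 0.4075]
tool_rot: [0.313, 3.121, 0.009]
ft_force: [-0.6, -0.4, -0.2]
grip_width: 0.003
```

```bash
python3 q.py
```

```text
35.725 tip ch [0.6032 0.1451 0.2255] f ch [-0.4819 -0.5154 -0.1749] push moment 0.06366054880707393 lid inner x there 0.6247835279215102 zaxis [ 0.0044  0.0061 -1.    ]
```

Call:
play_rows --targets "-0.2 0 0 0 0 0 -1; -0.2 0 0 0 0 0 -1; -0.2 0 0 0 0 0 -1; -0.2 0 0 0 0 0 -1"

```text
time: 36.22
position: [0.6266, 0.0275, 0.4077]
tool_rot: [0.312, 3.121, 0.009]
ft_force: [-1.6, -0.2, 0.2]
grip_width: 0.006
```

```bash
python3 q.py
```

```text
36.225 tip ch [0.6112 0.1452 0.2257] f ch [-1.4847 -0.5057  0.2162] push moment 0.2156380900653791 lid inner x there 0.6248451726686617 zaxis [ 0.0043  0.0063 -1.    ]
```

Call:
play_rows --targets "-0.12 0 0 0 0 0 -1; -0.12 0 0 0 0 0 -1; -0.12 0 0 0 0 0 -1"

```text
time: 36.6
position: [0.6303, 0.0267, 0.4076]
tool_rot: [0.312, 3.122, 0.009]
ft_force: [-1.3, 0.6, -0.2]
grip_width: 0.006
```

```bash
python3 q.py
```

```text
36.6 tip ch [0.6149 0.1452 0.2256] f ch [-1.3872  0.3891 -0.2363] push moment 0.18679489125626206 lid inner x there 0.6248160900290604 zaxis [ 0.0036  0.0062 -1.    ]
```

Call:
play_rows --targets "-0.12 0 0 0 0 0 -1; -0.12 0 0 0 0 0 -1; -0.12 0 0 0 0 0 -1"

```text
time: 36.98
position: [0.6321, 0.0265, 0.4074]
tool_rot: [-0.311, -3.122, -0.01]
ft_force: [-5.3, 1.1, 2.6]
grip_width: 0.002
```

```bash
python3 q.py
```

```text
36.975 tip ch [0.6152 0.1452 0.2254] f ch [-5.4333  0.1269  2.5997] push moment 0.8543974746027183 lid inner x there 0.6247560639543643 zaxis [-0.0044  0.0057 -1.    ]
```

The response was stiff straight away: 0.85 N m, well above the 0.45 N m free-running moment, with no lid motion. So the lid was bearing on its leaf. One slight press more, then I'll retreat straight back.

Call:
play_rows --targets "-0.1 0 0 0 0 0 -1; -0.1 0 0 0 0 0 -1; -0.1 0 0 0 0 0 -1"

```text
time: 37.35
position: [0.6333, 0.0263, 0.4075]
tool_rot: [-0.309, -3.115, -0.01]
ft_force: [-4.1, 0.7, 2.7]
grip_width: 0.006
```

```bash
python3 q.py
```

```text
37.35 tip ch [0.6151 0.1452 0.2255] f ch [-4.1719 -0.115   2.6908] push moment 0.6806440538988533 lid inner x there 0.624779205144649 zaxis [-0.0114  0.0053 -0.9999]
```

Call:
play_rows --targets "0.2 0 0 0 0 0 -1; 0.5 0 0 0 0 0 -1; 1 0 0 0 0 0 -1; 1.8 0 0 0 0 0 -1; 2 0 0 0 0 0 -1; 2 0 0 0 0 0 -1; 1 -1 0 0 0 0 -1; 0 -3 0 0 0 0 -1; 0 -4 0 0 0 0 -1; 0 -4 0 0 0 0 -1; 0 -4 0 0 0 0 -1; 0 -4 0 0 0 0 -1; 0 -4 0 0 0 0 -1; 0 -3 0 0 0 0 -1; 0 -1.5 0 0 0 0 -1; 0 0 0 0 0 0 -1; 0 0 0 0 0 0 -1"

```text
time: 39.48
position: [0.4852, -0.2487, 0.4079]
tool_rot: [0.313, 3.122, 0.008]
ft_force: [0.9, 0.2, -0.6]
grip_width: 0.006
```

Run:
```python
from h import *
s=ctrl.get_state();print(s['time'],s['position'],np.abs(s['qd']).max(),s['ft_force'])
im=grab('side','s20')
g=lambda t:cv2.cvtColor(load(t)['pixels'],6).astype(np.float32)
for t in('s18','s20'):
    x0,y0,x1,y1=318,140,350,175;W=np.eye(2,3,dtype=np.float32)
    print(t,cv2.findTransformECC(g('s7')[y0:y1,x0:x1],g(t)[y0:y1,x0:x1],W,cv2.MOTION_TRANSLATION)[1][:,2])
```

```text
39.475 [ 0.4852477  -0.24869036  0.40791687] 0.0020346025613565497 [ 0.85107426  0.22199011 -0.55249984]
s18 [0.00327444 0.01381466]
s20 [ 0.02198653 -0.00726242]
```

View pics/s20.png

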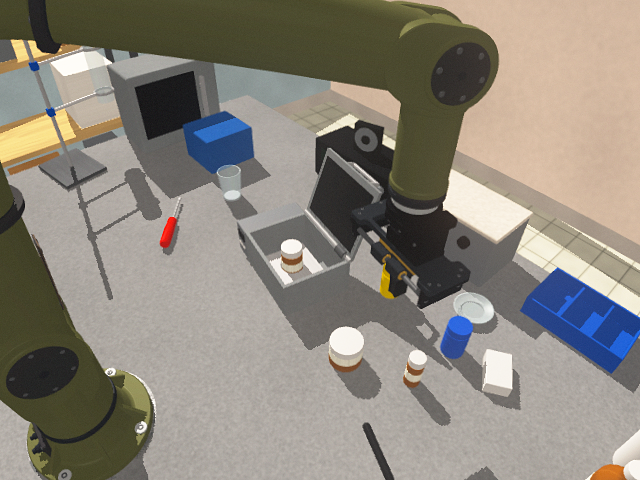

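The lid is unmoved, within 0.02 px. The jar stands in the well at side (291,255), everything else is in place, and the robot is clear and still. Handing in.

```bash
python3 -c "
from bench import ctrl
print(ctrl.close_job())"
```

```text
the job is handed in; nothing more can be done
None
```

I opened the lid onto its stop leaf and stood the middle-sized jar on the bottom of the well, then handed the job in at about 39.5 s. The hand-in gives no verdict, so the results below rest on my own checks.

**Lid:** I swung it open by its handle, and it met the leaf at about 1.89 rad. The opening moment rose from about 0.45 N m when moving freely to 1.36 N m at most, with no further movement. That is about 0.9 N m on the leaf, below the clamp's 1.6 N m slip.

**Jar:** I picked up the amber, white-capped jar, which measured 48 mm across, and lowered it until it touched the well floor with a 5 N reaction. After release its top was at 92–93 mm, where 93 mm is expected, and it was within about 2 mm of the well's centre.

**Last checks:**
- **Lid against its stop:** a gentle push on the lid's inner face met a stiff response straight away (0.85 N m, no movement). After I backed off, the lid's image was within about 0.02 px of where it was first released.
- **Other things on the bench:** all looked in place in the last side picture. I did not measure their positions again.

**Uncertain or disagreeing:**
- **Camera disagreement:** the side and scene cameras differed by 2–3 mm on the well position, so I aligned the jar to the well within each picture instead.
- **Jar tilt:** the cap-tilt fits were noisy (0.02 and 0.06 rad), but both are under 0.1 rad.
- **Leaf force:** the force left on the leaf after letting go could not be measured directly.

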